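# Put the tube offcut away in an interlocked drawer cabinet

## Robot

A 6-joint arm with a two-finger parallel gripper is mounted at the origin on the work surface. World frame = base frame: x ahead of the robot, y to its left, z up, the work surface at z = 0. Lengths are in m, angles in rad, forces in N, time in s.
With the tool pointing down it reaches from about 0.375 to 0.925 m from the base axis. Payload 5.7 kg.
Tool frame: the origin (TCP) lies on the centre line of the jaws, within the pads' length; the fingertips stand 8 mm ahead of it and the grasp point (between the pads) lies 11 mm behind it; y points along the fingers, x is the direction in which the jaws open and shut, and the axes are right-handed (so a half turn about y gives the same grasp; the last joint's range is limited). The gripper opens to 88 mm and grips with 3 to 60 N. Pads are 20 mm wide; open, the fingers measure 115 mm over their backs; the gripper's body (75 mm by 178 mm) begins 61 mm behind the grasp point.
Start: joints at [-1.353, 0.359, 1.51, -0, 1.272, -0.115], TCP at [0.196, -0.567, 0.231] pointing down, gripper open.
Joint ranges: [-2.97, 2.97], [-1.01, 2.36], [0.21, 2.38], [-0.96, 4.11], [0.2, 2.71], [-2.98, 2.98]. Speed limits (rad/s): [2.39, 2.39, 3.14, 3.14, 3.14, 3.14].

## Interface

Orientations are given as a rotation vector (axis times angle).
In Python, from cell import get_obs, get_image, sign_off gives the robot as it stands.
- The arm moves only by the tool play_rows, never from a script. Its argument "deltas" is a list of rows, each an object with "travel": the shift along the tool's x, y, z in m, a list of three; "delta_rot": the turn, a rotation vector about the tool's x, y, z in rad, a list of three; "fingers": the finger opening in m, from 0 to 0.0878. In form: [{"travel": [x, y, z], "delta_rot": [rx, ry, rz], "fingers": fingers}, ...]. A call has 1 to 10 rows; each row shifts and turns the commanded pose from where the row before left it, along the tool's axes as they then stand; what a row does not reach is not made up. A row lasts 1/12 s, in which the tool goes at most 41.7 mm and 7.16 degrees, less where a joint would pass 70% of its speed; a pose out of reach is approached as far as the arm can. A call with a gripper value outside its range is refused whole. The fingers move at their own pace and stop on an object; "grip_force" is the grip in N (left out, the last holds). Time passes only in rows, so rows that do not move let the fingers close. It gives the time, the measured TCP pose, the force and the opening at its end, in the units of the state.
- get_obs(): the state, without advancing time (a new reading comes with each control period).
- get_image(name): name is "scene" or "top" or "wrist"; returns a dict with "color" (384x512x3 uint8, red, green, blue), "intrinsics" (3x3 intrinsics, pixels), "R" (3x3) and "t" (3): a world point X has camera coordinates R X + t; the wrist camera has in their place "hand_eye" (4x4, takes a point from camera to tool coordinates, whose origin is the TCP and whose axes are the tool frame's). Camera axes: x right, y down, z forward; pixel columns grow to the right and rows downward; lengths in m; the calibration is good to about 2 mm. The wrist camera is an equidistant fisheye: a pixel r from the principal point sees the ray r / f radians off the axis. A picture is of the moment at which its call begins: read the wrist's pose just before it. There is no depth.
- sign_off(): hands the job in, once; it reports no verdict.
The state is a dict: "time": time; "q": joint angles; "joint_velocities": joint speeds; "joint_efforts": joint torques, N m; "ee_pos": TCP position; "orientation": TCP orientation; "contact_force": force on the tool from outside, world axes, zero at the start; "wrist_torque": the same for the moment, N m; "grip_width": opening from 0.0 (shut) to 1.0 (fully open).
Only numpy, scipy, OpenCV 4.12 (cv2) and the standard library are available. Lean on these libraries where they do the work, as an engineer would, in place of code of your own. Each camera call takes 0.05 s, during which the arm holds its last target.

## Task

Put the square-tube offcut (the one with the orange band) away: it belongs lying flat in the front bay of the yellow-fronted drawer. Only one drawer of the cabinet can be open at a time, so push the red drawer fully home first, then pull the yellow one well out, lay the offcut in it and leave both drawers fully shut. Do not shift the other things lying on the bench.

Things in the scene. Friction and masses are not known exactly. Their poses are not given: they have to be found in the camera images.
- cabinet: Grey steel two-drawer cabinet fixed to the bench: 260 deep, 315 wide, 130 high, a shelf above it. Origin on the bench under the middle of the carcass's front edge; x points into the cabinet (drawers slide out to -x), y to its left seen from the robot, z up. The drawers stand side by side, 155 mm between centres; which one is left varies.
- shelf_edge (a point): Middle of the lower front edge of the dark steel shelf (white front strip) over the cabinet: 190 above the bench, 35 mm in front of the carcass; cabinet's axes. Shelf 340 wide, 16 thick; boxes on it reach 242. A tool pointing straight down at the handle of a shut drawer hits the shelf: lean it back towards the robot by 25 to 45 degrees.
- red_drawer (a joint): Opening of the red-fronted drawer in m: 0 shut, 0.20 fully out. Starts 0.08 to 0.17 open. It slides along the cabinet's -x with about 2 N of friction and stays where it is left. While it is not fully home a sliding pin inside the cabinet locks the yellow drawer, and the other way round.
- yellow_drawer (a joint): Opening of the yellow-fronted drawer in m: 0 shut, 0.20 fully out; same slide and friction. It starts shut and is locked until the red drawer is fully home. A locked drawer gives only 1 to 2 mm.
- red_drawer_handle (a point): Grip point on the red drawer's handle, a vertical red bar of 16 mm diameter from 44 to 118 above the bench, its axis 45 mm in front of the drawer front, on two 12 mm stems at heights 58 and 104. The point lies on the axis, 92 above the bench, and moves with the drawer; cabinet's axes. Drawer front: 150 wide, 15 thick, 12 to 118 above the bench.
- yellow_drawer_handle (a point): Grip point on the yellow drawer's handle: same bar, sizes, place and axes as on the red one, but yellow.
- bay (a point): Floor centre of the empty front bay of the yellow drawer, 35 above the bench, 122.5 mm behind the handle bar's axis; moves with the drawer; cabinet's axes. Bay inside: 115 in x, 130 in y; walls 5 thick, rim 85 above the bench, drawer front 118. With the drawer fully out it lies 102 mm in front of the shelf's edge. There is more room for the offcut with its length along y.
- tube_center (a point): Centre of the loose steel square-tube offcut with an orange band: 100 long (along its x), 30 wide (y) and 30 high (z), about 0.22 kg. It lies flat on the bench, left or right of the cabinet's drawers, roughly across the robot's forward direction.
- magnet: Bystander: red welding magnet, 89 x 40 x 21 high, lying beside the offcut on the robot's side, about 85 mm away centre to centre. Origin at the centre of its underside, length along x.
- clamp: Bystander: blue U-shaped clamp, 110 x 80 x 23 high, lying flat on the side where the offcut is not. Origin under the middle of its back bar; the jaws reach 70 to its +y.
- rod_can: Bystander: upright green can of 70 diameter, 170 high. Origin at the centre of its underside.
- spray: Bystander: upright blue bottle with a red cap, 60 diameter, 160 high. Origin at the centre of its underside.
- grinder: Bystander: angle grinder, about 280 long and 75 high, lying at the left. Origin at the bench under its gear head's rear.
- hammer: Bystander: hammer with wooden handle, 260 long, lying at the right. Origin under the middle of its length, handle to its -x.
Mind the look-alikes: they are no part of the job. Several things have the shape of the magnet; the one meant has the colours described above. Of the things that look like the part that bears tube_center, take the one that is farthest from the robot's base at the start.

How it is judged:
On the way, in this order (a step that is already met when the one before it is completed fails the run):
1. the red drawer is pushed fully home (within 5 mm) (value of joint red_drawer below 0.005 m), for 0.2 s.
2. the yellow drawer is pulled out by more than 120 mm, the red one staying shut (value of joint yellow_drawer above 0.12 m and value of joint red_drawer below 0.006 m), for 0.2 s.
3. the offcut lies flat in the front bay, let go (x of tube_center in the frame of bay between -0.058 and 0.058 m and y of tube_center in the frame of bay between -0.05 and 0.05 m and z of tube_center in the frame of bay below 0.02 m and angle between tube_center's own x axis and vertical above 1.4 rad and contact force between the fingers and tube below 0.3 N), for 0.2 s.
4. the yellow drawer is pushed fully home (within 5 mm) (value of joint yellow_drawer below 0.005 m), for 0.2 s.
At the end, for the whole second after the job is handed in: Both drawers are shut to within 6 mm and the offcut lies at rest, flat, on the floor of the yellow drawer's front bay (centre less than 20 mm above the floor) (value of joint each of red_drawer, yellow_drawer below 0.006 m and x of tube_center in the frame of bay between -0.058 and 0.058 m and y of tube_center in the frame of bay between -0.05 and 0.05 m and z of tube_center in the frame of bay below 0.02 m and angle between tube_center's own x axis and vertical above 1.4 rad and linear speed of tube below 0.02 m/s); the robot touches nothing.
It fails at once if a bystander on the bench is shifted by more than 30 mm (distance of any of magnet, clamp, rod_can, spray, grinder, hammer from where it was at the start of the episode above 0.03 m).
It also fails if it takes over 69 s, if anything falls off the work surface, if the arm or the gripper's body presses on something with over 40 N, if the wrist force passes 120 N, or if a joint passes its speed limit or range.

## Working session

There is one attempt and no reset: what is moved stays moved. The work goes in short steps, Python scripts to look and compute and a tool call to move; the robot and the scene stay as the last step left them, time stands still between calls to the robot, and variables do not carry over. Pictures are saved under pics/ and viewed, and the job is handed in when it is done.

Besides the shell and the picture viewer there is one more tool, called after "Emit:" as name([rows], argument=value, ...), one row to a line, values as JSON. play_rows: Moves the arm, as the interface text tells. Its arguments: {"type":"object","properties":{"deltas":{"type":"array"},"grip_force":{"type":"number"}},"required":["deltas"]}

```bash
ls; mkdir -p pics
python3 - <<'E'
from cell import get_obs,get_image
import cv2,numpy as np
print(get_obs())
for n in ("scene","top","wrist"):
    d=get_image(n); cv2.imwrite(f"pics/{n}0.png",cv2.resize(d["color"][:,:,::-1],(800,600),interpolation=cv2.INTER_CUBIC))
    print(n,{k:np.round(v,4).tolist() for k,v in d.items() if k!="color"})
E
```

```text
pics
{'time': 0.0, 'q': array([-1.35305598e+00,  3.59499439e-01,  1.51142373e+00,  1.12451304e-05,
        1.27254382e+00, -1.15094728e-01]), 'joint_velocities': array([ 0.00064775,  0.00207327,  0.00060539,  0.00142006, -0.00080176,
        0.00129133]), 'joint_efforts': array([-1.61587279e-03, -5.15368760e+01, -2.70721203e+01,  6.74686069e-02,
        3.51936277e-02, -1.20148293e-04]), 'ee_pos': array([ 0.19588371, -0.56639346,  0.22981624]), 'orientation': array([-1.34717454,  0.96158258, -0.95929093]), 'contact_force': array([-0.2581522 ,  0.41340402,  0.65527586]), 'wrist_torque': array([-0.02371038,  0.05443327, -0.0210923 ]), 'grip_width': 0.9987976845864731}
scene {'intrinsics': [[347.7412, 0.0, 257.7001], [0.0, 347.7412, 186.5839], [0.0, 0.0, 1.0]], 'R': [[0.4493, 0.8934, 0.0044], [0.8517, -0.4268, -0.3039], [-0.2697, 0.1403, -0.9527]], 't': [-0.254, -0.4379, 1.5944]}
top {'intrinsics': [[394.8163, 0.0, 260.2101], [0.0, 394.8163, 192.8445], [0.0, 0.0, 1.0]], 'R': [[0.0213, -0.9997, -0.0141], [-0.9966, -0.0201, -0.0799], [0.0796, 0.0158, -0.9967]], 't': [-0.0105, 0.554, 1.3121]}
wrist {'intrinsics': [[297.3186, 0.0, 255.889], [0.0, 297.3186, 191.5032], [0.0, 0.0, 1.0]], 'hand_eye': [[1.0, -0.0001, -0.0002, -0.0005], [0.0002, -0.3061, 0.952, -0.1543], [-0.0002, -0.952, -0.3061, 0.0846], [0.0, 0.0, 0.0, 1.0]]}
```

View pics/scene0.png

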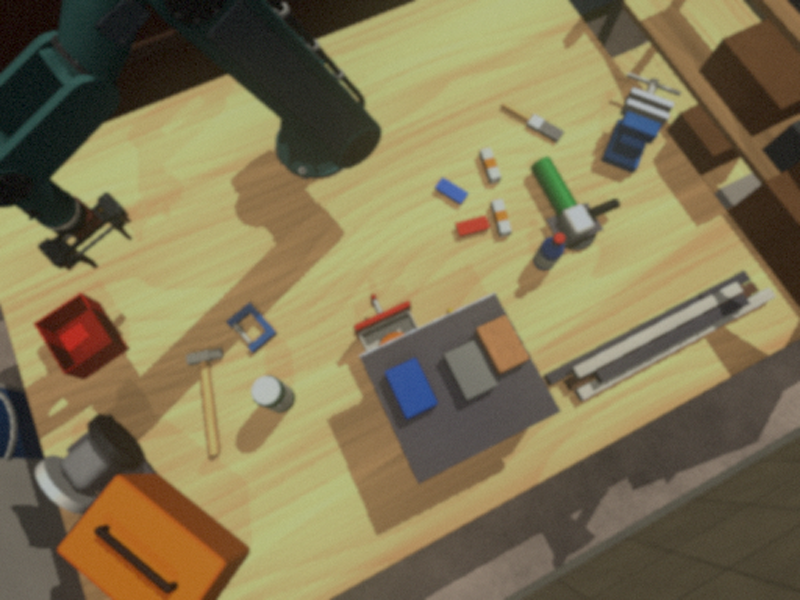

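View pics/top0.png

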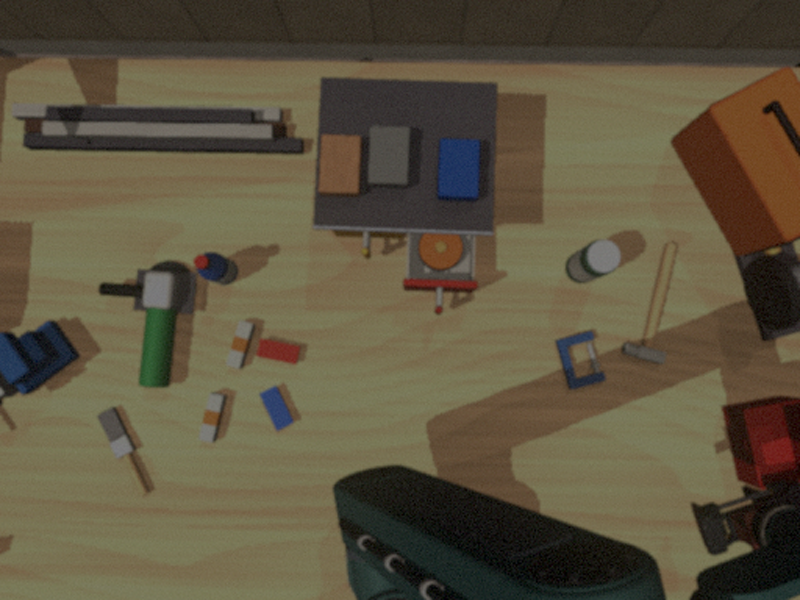

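View pics/wrist0.png

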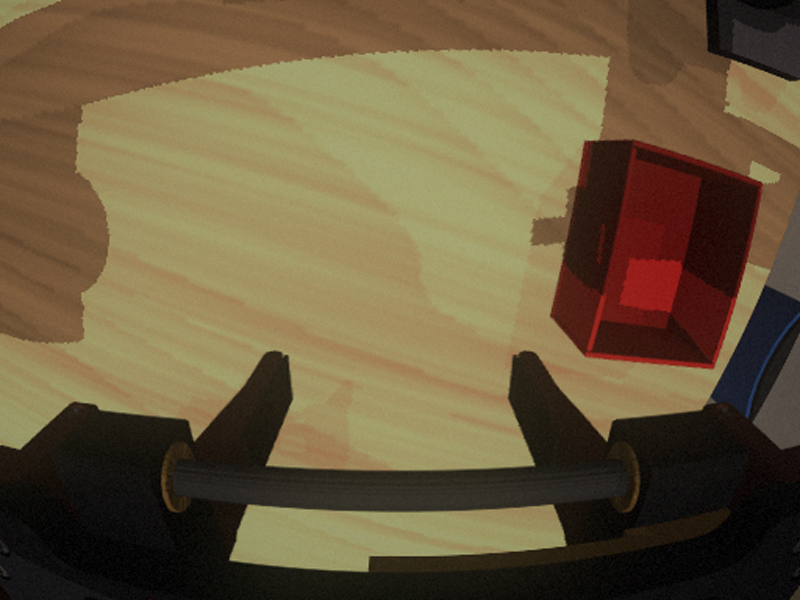

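Run:
```python
from cell import get_obs,get_image
import cv2,numpy as np
d=get_image("top")["color"][:,:,::-1]
cv2.imwrite("pics/t1.png",cv2.resize(d[180:300,100:240],None,fx=5.5,fy=4.99,interpolation=cv2.INTER_CUBIC))
cv2.imwrite("pics/t2.png",cv2.resize(d[130:210,190:320],None,fx=6,fy=6,interpolation=cv2.INTER_CUBIC))
s=get_image("scene")["color"][:,:,::-1]
cv2.imwrite("pics/s1.png",cv2.resize(s[80:180,260:390],None,fx=6,fy=6,interpolation=cv2.INTER_CUBIC))
cv2.imwrite("pics/s2.png",cv2.resize(s[170:270,210:340],None,fx=6,fy=6,interpolation=cv2.INTER_CUBIC))
```

```text
(no output)
```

View pics/t1.png

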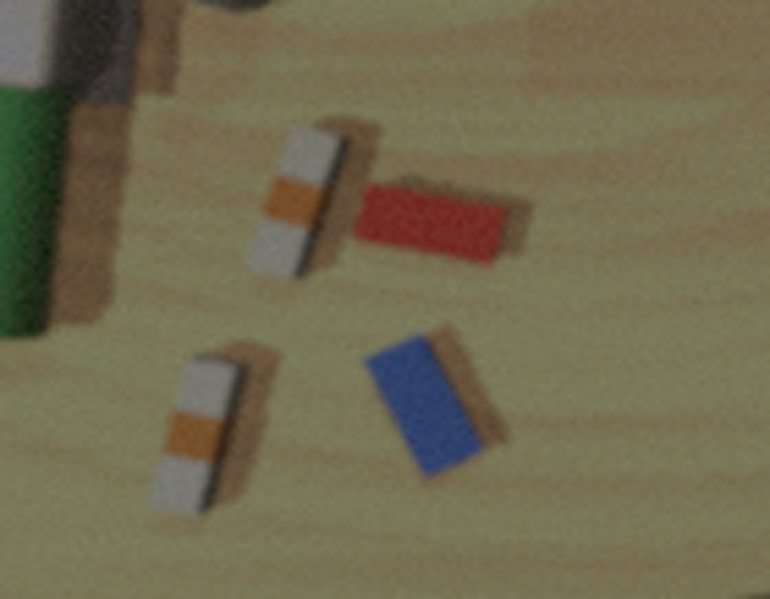

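View pics/t2.png

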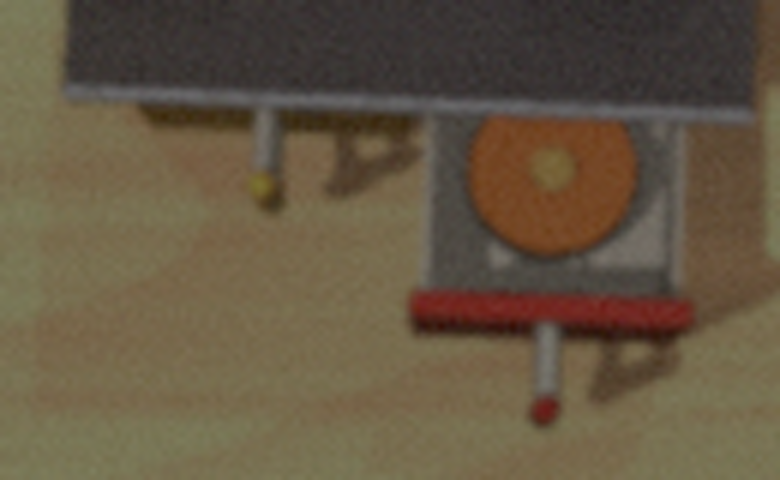

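View pics/s1.png

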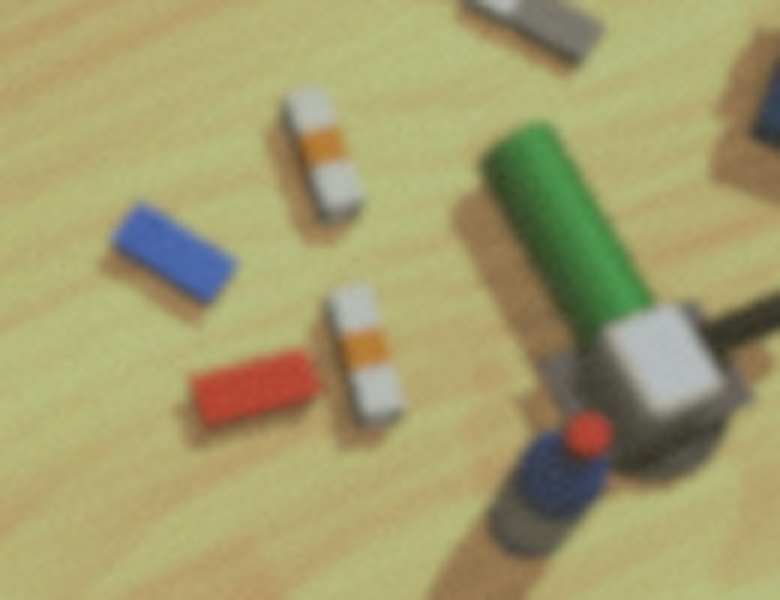

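View pics/s2.png

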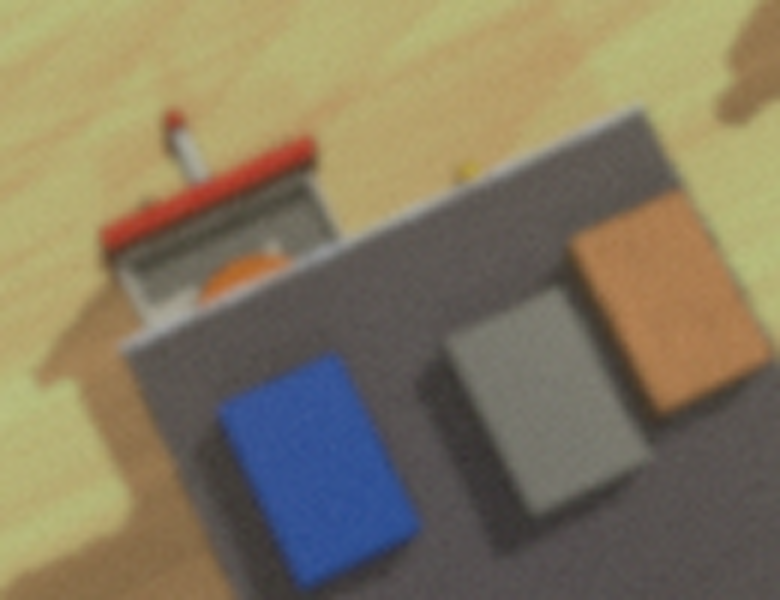

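```bash
cat > h.py <<'E'
import numpy as np,cv2
from cell import get_obs,get_image
from scipy.spatial.transform import Rotation as Ro
def ray(cam,uv,z):
    d=CAL[cam]; p=np.linalg.inv(d["intrinsics"])@np.array([uv[0],uv[1],1.]); 
    c=-d["R"].T@d["t"]; r=d["R"].T@p; return c+r*(z-c[2])/r[2]
CAL={n:get_image(n) for n in ("top","scene")} if not __import__("os").path.exists("cal.npy") else np.load("cal.npy",allow_pickle=True).item()
np.save("cal.npy",CAL)
def proj(cam,X):
    d=CAL[cam]; p=d["intrinsics"]@(d["R"]@np.array(X)+d["t"]); return p[:2]/p[2]
E
python3 - <<'E'
from h import *
np.set_printoptions(precision=4,suppress=True)
t1=lambda x,y:((x+.5)/5.5-.5+100,(y+.5)/4.99-.5+180)
t2=lambda x,y:((x+.5)/6-.5+190,(y+.5)/6-.5+130)
s1=lambda x,y:((x+.5)/6-.5+260,(y+.5)/6-.5+80)
s2=lambda x,y:((x+.5)/6-.5+210,(y+.5)/6-.5+170)
def T(n,cam,pts,z):
    P=np.array([ray(cam,p,z) for p in pts]); print(n,P[:,:2].tolist() if 0 else P[:,:2].round(4).tolist(),"mean",P.mean(0)); 
    if len(P)==4: print("  sides",np.linalg.norm(np.diff(np.vstack([P,P[:1]]),axis=0),axis=1))
T("tube","top",[t1(*p) for p in [(297,124),(345,137),(295,278),(247,266)]],.03)
T("tube s","scene",[s1(*p) for p in [(328,292),(368,284),(402,405),(362,418)]],.03)
T("decoy","top",[t1(*p) for p in [(195,355),(243,362),(203,515),(152,506)]],.03)
T("mag","top",[t1(*p) for p in [(365,185),(505,208),(492,263),(355,238)]],.021)
T("redh","top",[t2(544,408)],.118);T("redh s","scene",[s2(174,118)],.118)
T("yelh","top",[t2(262,184)],.118);T("yelh s","scene",[s2(466,172)],.118)
T("shelf","top",[t2(66,100),t2(750,120)],.19)
T("shelf top","top",[t2(66,86),t2(756,108)],.206)
T("redfront","top",[t2(412,319),t2(692,326)],.118)
T("shelf s","scene",[s2(122,350),s2(637,103)],.19)
E
```

```text
tube [[0.507, 0.3587], [0.4989, 0.3289], [0.4038, 0.3555], [0.4112, 0.3852]] mean [0.4552 0.3571 0.03  ]
  sides [0.0309 0.0987 0.0306 0.0994]
tube s [[0.4057, 0.3543], [0.4131, 0.3833], [0.5066, 0.3574], [0.5026, 0.327]] mean [0.457  0.3555 0.03  ]
  sides [0.03   0.0971 0.0306 0.1007]
decoy [[0.3514, 0.4142], [0.3474, 0.3847], [0.2462, 0.4044], [0.2514, 0.4355]] mean [0.2991 0.4097 0.03  ]
  sides [0.0297 0.1031 0.0316 0.1022]
mag [[0.467, 0.3176], [0.4533, 0.2309], [0.4162, 0.2376], [0.4312, 0.3223]] mean [0.4419 0.2771 0.021 ]
  sides [0.0878 0.0377 0.0861 0.0361]
redh [[0.5328, -0.0635]] mean [ 0.5328 -0.0635  0.118 ]
redh s [[0.5346, -0.0669]] mean [ 0.5346 -0.0669  0.118 ]
yelh [[0.648, 0.0869]] mean [0.648  0.0869 0.118 ]
yelh s [[0.6495, 0.0825]] mean [0.6495 0.0825 0.118 ]
shelf [[0.6767, 0.1795], [0.6729, -0.1605]] mean [0.6748 0.0095 0.19  ]
shelf top [[0.6805, 0.177], [0.6758, -0.1614]] mean [0.6782 0.0078 0.206 ]
redfront [[0.5781, 0.0064], [0.5773, -0.1401]] mean [ 0.5777 -0.0668  0.118 ]
shelf s [[0.6697, -0.1617], [0.6728, 0.1799]] mean [0.6713 0.0091 0.19  ]
```

```bash
cat >> h.py <<'E'
np.set_printoptions(precision=4,suppress=True)
def pose():
    o=get_obs(); return np.array(o["ee_pos"]),Ro.from_rotvec(o["orientation"]),o
def Rt(lean,yaw,flip=1):
    # approach y, leaned back toward robot along heading yaw; x = +/- left of heading
    s,c=np.sin(lean),np.cos(lean); h=np.array([np.cos(yaw),np.sin(yaw),0]); l=np.array([-h[1],h[0],0])*flip
    y=h*s+np.array([0,0,-c]); return Ro.from_matrix(np.c_[l,y,np.cross(l,y)])
def rel(p,R,n=1,p0=None,R0=None):
    a,b,o=pose()
    if p0 is not None: a=np.array(p0)
    if R0 is not None: b=R0
    print("rot/tool",(b.inv()*R).as_rotvec(),"deg",np.degrees((b.inv()*R).magnitude()),"travel after rot",R.inv().apply(np.array(p)-a),"before",b.inv().apply(np.array(p)-a))
def grasp2tcp(g,R): return np.array(g)+0.011*R.as_matrix()[:,1]
def stat():
    a,b,o=pose(); print(o["time"],"p",a,"q",o["q"],"F",o["contact_force"],"g",o["grip_width"]); print(b.as_matrix())
E
python3 - <<'E'
from h import *
stat()
for f in (1,-1):
    R=Rt(.61,-.01,f); rel([.45,-.066,.28],R); print(grasp2tcp([.5337,-.066,.092],R))
E
```

```text
0.35 p [ 0.1959 -0.5669  0.2304] q [-1.3531  0.359   1.5106 -0.      1.2725 -0.1151] F [-0.1376  1.095   0.9701] g 1.0026433163687363
[[ 0.3267 -0.0001  0.9451]
 [-0.9451  0.0005  0.3267]
 [-0.0005 -1.      0.    ]]
rot/tool [-0.1468 -2.6813 -0.8442] deg 161.28391063804122 travel after rot [ 0.5034  0.102  -0.2325] before [-0.3905 -0.0493  0.4038]
[ 0.54   -0.0661  0.083 ]
rot/tool [ 0.604   0.3319 -0.105 ] deg 39.94223084928165 travel after rot [-0.5034  0.102   0.2325] before [-0.3905 -0.0493  0.4038]
[ 0.54   -0.0661  0.083 ]
```

Emit:
play_rows([
  {"travel": [-0.028, -0.0035, 0.029], "delta_rot": [0, 0, 0], "fingers": 0.06},
  {"travel": [-0.028, -0.0035, 0.029], "delta_rot": [0, 0, 0], "fingers": 0.06},
  {"travel": [-0.028, -0.0035, 0.029], "delta_rot": [0, 0, 0], "fingers": 0.06},
  {"travel": [-0.028, -0.0035, 0.029], "delta_rot": [0, 0, 0], "fingers": 0.06},
  {"travel": [-0.028, -0.0035, 0.029], "delta_rot": [0, 0, 0], "fingers": 0.06},
  {"travel": [-0.028, -0.0035, 0.029], "delta_rot": [0, 0, 0], "fingers": 0.06},
  {"travel": [-0.028, -0.0035, 0.029], "delta_rot": [0, 0, 0], "fingers": 0.06},
  {"travel": [-0.028, -0.0035, 0.029], "delta_rot": [0, 0, 0], "fingers": 0.06},
  {"travel": [-0.028, -0.0035, 0.029], "delta_rot": [0, 0, 0], "fingers": 0.06},
  {"travel": [-0.028, -0.0035, 0.029], "delta_rot": [0, 0, 0], "fingers": 0.06},
], grip_force=30)

```text
time: 1.18
ee_pos: [0.379, -0.2059, 0.2661]
orientation: [-1.348, 0.96, -0.962]
contact_force: [0.6, -0.5, 0.4]
grip_width: 0.683
```

Emit:
play_rows([
  {"travel": [-0.028, -0.0035, 0.029], "delta_rot": [0, 0, 0], "fingers": 0.06},
  {"travel": [-0.028, -0.0035, 0.029], "delta_rot": [0, 0, 0], "fingers": 0.06},
  {"travel": [-0.028, -0.0035, 0.029], "delta_rot": [0, 0, 0], "fingers": 0.06},
  {"travel": [-0.028, -0.0035, 0.029], "delta_rot": [0, 0, 0], "fingers": 0.06},
  {"travel": [0, 0, 0], "delta_rot": [0, -0.12, 0], "fingers": 0.06},
  {"travel": [0, 0, 0], "delta_rot": [0, -0.12, 0], "fingers": 0.06},
  {"travel": [0, 0, 0], "delta_rot": [0, -0.12, 0], "fingers": 0.06},
  {"travel": [0, 0, 0], "delta_rot": [0, -0.12, 0], "fingers": 0.06},
  {"travel": [0, 0, 0], "delta_rot": [0, -0.12, 0], "fingers": 0.06},
  {"travel": [0, 0, 0], "delta_rot": [0, -0.12, 0], "fingers": 0.06},
])

```text
time: 2.02
ee_pos: [0.4516, -0.0638, 0.2797]
orientation: [-1.533, 0.401, -0.401]
contact_force: [-0.1, 0.1, -0.5]
grip_width: 0.684
```

Run:
```python
from h import *
stat()
R=Rt(.61,-.01); rel([.45,-.066,.28],R);rel([.45,-.066,.28],Rt(0,-.01))
```

```text
2.0167 p [ 0.4516 -0.0638  0.2797] q [-0.2919  0.1009  1.7338  0.0001  1.3068  0.2197] F [-0.0502  0.1142 -0.4719] g 0.6844749798207949
[[ 0.8719  0.      0.4897]
 [-0.4897  0.0001  0.8719]
 [-0.     -1.      0.0001]]
rot/tool [-0.3723 -1.9973 -0.6287] deg 121.85196422545118 travel after rot [-0.0023 -0.0012  0.0012] before [-0.0003 -0.0003 -0.0028]
rot/tool [-0.     -2.0725  0.0001] deg 118.74465190903781 travel after rot [-0.0023 -0.0003  0.0016] before [-0.0003 -0.0003 -0.0028]
```

Emit:
play_rows([
  {"travel": [0, 0, 0], "delta_rot": [-0.0219, -0.1175, -0.037], "fingers": 0.06},
  {"travel": [0, 0, 0], "delta_rot": [-0.0219, -0.1175, -0.037], "fingers": 0.06},
  {"travel": [0, 0, 0], "delta_rot": [-0.0219, -0.1175, -0.037], "fingers": 0.06},
  {"travel": [0, 0, 0], "delta_rot": [-0.0219, -0.1175, -0.037], "fingers": 0.06},
  {"travel": [0, 0, 0], "delta_rot": [-0.0219, -0.1175, -0.037], "fingers": 0.06},
  {"travel": [0, 0, 0], "delta_rot": [-0.0219, -0.1175, -0.037], "fingers": 0.06},
  {"travel": [0, 0, 0], "delta_rot": [-0.0219, -0.1175, -0.037], "fingers": 0.06},
  {"travel": [0, 0, 0], "delta_rot": [-0.0219, -0.1175, -0.037], "fingers": 0.06},
  {"travel": [0, 0, 0], "delta_rot": [-0.0219, -0.1175, -0.037], "fingers": 0.06},
])

```text
time: 2.77
ee_pos: [0.4516, -0.0636, 0.2799]
orientation: [-1.782, -0.662, 0.234]
contact_force: [0.1, 0.2, -0.0]
grip_width: 0.684
```

Emit:
play_rows([
  {"travel": [0, 0, 0], "delta_rot": [-0.0219, -0.1175, -0.037], "fingers": 0.06},
  {"travel": [0, 0, 0], "delta_rot": [-0.0219, -0.1175, -0.037], "fingers": 0.06},
  {"travel": [0, 0, 0], "delta_rot": [-0.0219, -0.1175, -0.037], "fingers": 0.06},
  {"travel": [0, 0, 0], "delta_rot": [-0.0219, -0.1175, -0.037], "fingers": 0.06},
  {"travel": [0, 0, 0], "delta_rot": [-0.0219, -0.1175, -0.037], "fingers": 0.06},
  {"travel": [0, 0, 0], "delta_rot": [-0.0219, -0.1175, -0.037], "fingers": 0.06},
  {"travel": [0, 0, 0], "delta_rot": [-0.0219, -0.1175, -0.037], "fingers": 0.06},
  {"travel": [0, 0, 0], "delta_rot": [-0.0219, -0.1175, -0.037], "fingers": 0.06},
  {"travel": [0, 0, 0], "delta_rot": [0, 0, 0], "fingers": 0.06},
])

```text
time: 3.52
ee_pos: [0.4502, -0.0633, 0.2783]
orientation: [-1.689, -1.483, 0.756]
contact_force: [0.3, -0.5, 0.3]
grip_width: 0.683
```

Run:
```python
from h import *
stat()
R=Rt(.61,-.01)
g=grasp2tcp([.5337,-.066,.092],R); y=R.as_matrix()[:,1]
rel(g-0.08*y,R)
cv2.imwrite("pics/w1.png",cv2.resize(get_image("wrist")["color"][:,:,::-1],(800,600),interpolation=cv2.INTER_CUBIC))
```

```text
3.5167 p [ 0.4502 -0.0633  0.2783] q [-0.4619 -0.1819  2.164   0.3413  0.6441 -2.0854] F [ 0.3282 -0.4689  0.3038] g 0.6825456194306948
[[ 0.1533  0.5432 -0.8255]
 [ 0.9871 -0.0459  0.1531]
 [ 0.0453 -0.8384 -0.5432]]
rot/tool [-0.0317 -0.1447 -0.0429] deg 8.838879288909766 travel after rot [-0.0019  0.1316  0.0383] before [-0.0014  0.1328  0.0338]
```

View pics/w1.png

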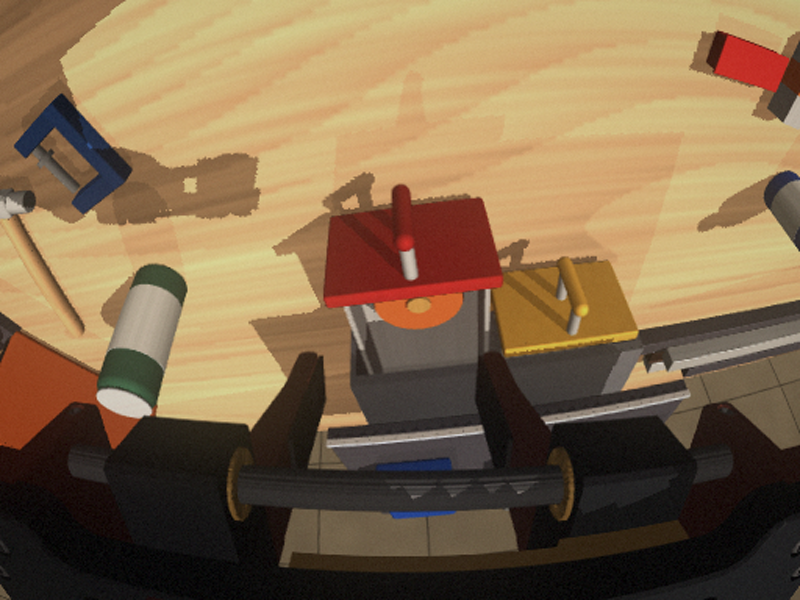

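```bash
cat >> h.py <<'E'
HE=None
def wray(uv800,z,p=None,R=None):
    """intersect wrist ray for pixel in 800x600 view with world plane z"""
    global HE
    d=get_image("wrist") if HE is None else HE; HE=d
    K=d["intrinsics"]; H=d["hand_eye"]
    u=np.array([(uv800[0]+.5)/1.5625-.5-K[0,2],(uv800[1]+.5)/1.5625-.5-K[1,2]]); r=np.hypot(*u); th=r/K[0,0]
    v=np.r_[u/max(r,1e-9)*np.sin(th),np.cos(th)]
    if p is None: p,R,_=pose()
    c=p+R.apply(H[:3,3]); w=R.apply(H[:3,:3]@v); return c+w*(z-c[2])/w[2]
E
python3 - <<'E'
from h import *
print(wray((403,243),.118),wray((582,311),.118),wray((401,190),.044))
E
```

```text
[ 0.5301 -0.0661  0.118 ] [0.6474 0.0849 0.118 ] [ 0.5381 -0.0651  0.044 ]
```

Emit:
play_rows([
  {"travel": [0, 0, 0], "delta_rot": [-0.016, -0.072, -0.0215], "fingers": 0.06},
  {"travel": [0, 0, 0], "delta_rot": [-0.016, -0.072, -0.0215], "fingers": 0.06},
  {"travel": [-0.0005, 0.033, 0.0095], "delta_rot": [0, 0, 0], "fingers": 0.06},
  {"travel": [-0.0005, 0.033, 0.0095], "delta_rot": [0, 0, 0], "fingers": 0.06},
  {"travel": [-0.0005, 0.033, 0.0095], "delta_rot": [0, 0, 0], "fingers": 0.06},
  {"travel": [-0.0005, 0.033, 0.0095], "delta_rot": [0, 0, 0], "fingers": 0.06},
  {"travel": [0, 0, 0], "delta_rot": [0, 0, 0], "fingers": 0.06},
])

```text
time: 4.2
ee_pos: [0.496, -0.0622, 0.1558]
orientation: [-1.641, -1.613, 0.84]
contact_force: [-0.6, -0.1, -0.5]
grip_width: 0.681
```

Run:
```python
from h import *
stat()
R=Rt(.61,-.01)
g=grasp2tcp([.533,-.066,.092],R)
rel(g,R)
```

```text
4.2 p [ 0.496  -0.0622  0.1558] q [-0.4485  0.1553  2.2955  1.0593  0.2805 -2.9637] F [-0.577  -0.067  -0.4676] g 0.6812960397628709
[[ 0.0243  0.5623 -0.8266]
 [ 0.9996 -0.0026  0.0276]
 [ 0.0134 -0.827  -0.5621]]
rot/tool [-0.0129 -0.0194  0.0029] deg 1.3449461694993325 travel after rot [-0.0035  0.0845  0.0062] before [-0.0038  0.0846  0.005 ]
```

```bash
cat > kin.py <<'E'
from h import *
from scipy.optimize import least_squares
rz=lambda a:Ro.from_euler('z',a); ry=lambda a:Ro.from_euler('y',a)
def fk(q,P,s=(1,1,-1)):
    a,d,l1,l2,L,e=P
    R=rz(q[0]); p=R.apply([a,0,d]); R=R*ry(q[1]); p=p+R.apply([0,0,l1]); R=R*ry(q[2]); p=p+R.apply([e,0,l2])
    R=R*rz(s[0]*q[3])*ry(q[4]); p=p+R.apply([0,0,L]); return p,R,R*rz(s[2]*q[5])
D=[([-1.3531,.359,1.5106,0,1.2725,-.1151],[.1959,-.5669,.2304],[-1.34717,.96158,-.95929]),
([-.2919,.1009,1.7338,.0001,1.3068,.2197],[.4516,-.0638,.2797],[-1.533,.401,-.401]),
([-.4619,-.1819,2.164,.3413,.6441,-2.0854],[.4502,-.0633,.2783],[-1.689,-1.483,.756]),
([-.4485,.1553,2.2955,1.0593,.2805,-2.9637],[.496,-.0622,.1558],[-1.641,-1.613,.84])]
E
python3 - <<'E'
from kin import *
for s in [(1,1,-1),(-1,1,-1),(1,1,1),(-1,1,1)]:
    f=lambda P:np.concatenate([fk(q,P,s)[0]-p for q,p,_ in D])
    r=least_squares(f,[.0,.4,.4,.4,.25,0]); print(s,r.cost,r.x)
    for q,p,o in D: print("  ", (fk(q,r.x,s)[2].inv()*Ro.from_rotvec(o)).as_matrix().round(2).tolist())
E
```

```text
(1, 1, -1) 0.005971132088743033 [-0.1613  0.4579  0.7978  0.5846  0.6039  0.224 ]
   [[-0.97, 0.0, 0.23], [0.23, -0.0, 0.97], [0.0, 1.0, -0.0]]
   [[-0.91, 0.0, -0.43], [-0.43, 0.0, 0.91], [0.0, 1.0, -0.0]]
   [[0.52, -0.0, -0.86], [-0.86, 0.0, -0.52], [0.0, 1.0, -0.0]]
   [[-0.94, -0.0, -0.35], [-0.35, 0.0, 0.94], [-0.0, 1.0, -0.0]]
(-1, 1, -1) 0.018750925579563142 [ 0.551  -0.3872 -0.027  -0.0826 -0.4141 -0.27  ]
   [[-0.97, 0.0, 0.23], [0.23, -0.0, 0.97], [0.0, 1.0, -0.0]]
   [[-0.9, 0.0, -0.43], [-0.43, 0.0, 0.9], [0.0, 1.0, -0.0]]
   [[0.81, 0.38, -0.44], [-0.44, -0.09, -0.89], [-0.38, 0.92, 0.09]]
   [[0.66, 0.44, -0.61], [-0.61, -0.16, -0.78], [-0.44, 0.88, 0.16]]
(1, 1, 1) 0.005971132088743033 [-0.1613  0.4579  0.7978  0.5846  0.6039  0.224 ]
   [[-1.0, 0.0, 0.0], [0.0, 0.0, 1.0], [0.0, 1.0, -0.0]]
   [[-1.0, 0.0, 0.0], [0.0, 0.0, 1.0], [0.0, 1.0, -0.0]]
   [[-1.0, 0.0, -0.0], [-0.0, 0.0, 1.0], [0.0, 1.0, -0.0]]
   [[-1.0, -0.0, -0.0], [-0.0, 0.0, 1.0], [-0.0, 1.0, -0.0]]
(-1, 1, 1) 0.018750925579563142 [ 0.551  -0.3872 -0.027  -0.0826 -0.4141 -0.27  ]
   [[-1.0, 0.0, 0.0], [0.0, 0.0, 1.0], [0.0, 1.0, -0.0]]
   [[-1.0, 0.0, -0.0], [-0.0, 0.0, 1.0], [0.0, 1.0, -0.0]]
   [[-0.8, -0.28, -0.54], [-0.47, -0.28, 0.84], [-0.38, 0.92, 0.09]]
   [[0.41, 0.36, -0.84], [-0.8, -0.3, -0.52], [-0.44, 0.88, 0.16]]
```

```bash
python3 - <<'E'
import re
t=open('kin.py').read()
t=t.replace("a,d,l1,l2,L,e=P","a,d,l1,l2,L,e,b=P").replace("[a,0,d]","[a,b,d]").replace("s=(1,1,-1)","s=(1,1,1)")
open('kin.py','w').write(t)
E
python3 - <<'E'
from kin import *
f=lambda P:np.concatenate([fk(q,P)[0]-p for q,p,_ in D])
for x0 in ([.0,.4,.4,.4,.25,0,0.05],[.1,.3,.5,.4,.25,0.05,0.05]):
    r=least_squares(f,x0); print(r.cost,r.x,r.fun)
E
```

```text
1.248961364867414e-09 [-0.0002  0.2667  0.6112  0.4337  0.3736  0.1123  0.0688] [ 0. -0. -0. -0.  0. -0. -0. -0.  0.  0.  0. -0.]
1.248961364551771e-09 [-0.0002  0.2667  0.6112  0.4337  0.3736  0.1123  0.0688] [ 0. -0. -0. -0.  0. -0. -0. -0.  0.  0.  0. -0.]
```

```bash
cat >> kin.py <<'E'
P0=[-0.0002,0.2667,0.6112,0.4337,0.3736,0.1123,0.0688]
C=Ro.from_matrix([[-1,0,0],[0,0,1],[0,1,0]])
LO=np.array([-2.97,-1.01,.21,-.96,.2,-2.98]);HI=np.array([2.97,2.36,2.38,4.11,2.71,2.98])
def ik(p,R,q0):
    def f(q):
        a,_,b=fk(q,P0); return np.r_[(a-p)*5,((b*C).inv()*R).as_rotvec()]
    best=None
    for s in [np.array(q0),np.array([np.arctan2(p[1],p[0])-.1,.3,1.8,0,1.,-1.5]),np.array([np.arctan2(p[1],p[0])-.1,.3,1.8,0,1.,1.5])]:
        r=least_squares(f,np.clip(s,LO+.01,HI-.01),bounds=(LO,HI))
        if best is None or r.cost<best.cost-1e-9: best=r
    return best.x,np.sqrt(best.cost)
E
python3 - <<'E'
from kin import *
q0=[-.4,.2,2.,.3,.6,-2]
for nm,(hx,hy) in {"red":(.648,-.067),"yel":(.648,.086)}.items():
  for op in (0,.06,.114,.15,.19):
    for ln in (.1,.2,.3,.4,.5,.6,.7):
      R=Rt(ln,-.01); q,e=ik(grasp2tcp([hx-op,hy,.092],R),R,q0)
      print(nm,op,ln,q.round(2),"%.4f"%e)
E
```

```text
red 0 0.1 [-0.22  0.54  1.62  0.03  0.88 -1.8 ] 0.0000
red 0 0.2 [-0.23  0.51  1.71  0.07  0.73 -1.84] 0.0000
red 0 0.3 [-0.25  0.49  1.8   0.13  0.57 -1.91] 0.0000
red 0 0.4 [-0.26  0.47  1.88  0.25  0.41 -2.03] 0.0000
red 0 0.5 [-0.28  0.47  1.96  0.52  0.26 -2.32] 0.0000
red 0 0.6 [-0.31  0.48  2.03  1.16  0.2  -2.98] 0.0171
red 0 0.7 [-0.32  0.51  2.12  2.23  0.25  2.23] 0.0000
red 0.06 0.1 [-0.24  0.48  1.76  0.03  0.81 -1.83] 0.0000
red 0.06 0.2 [-0.26  0.45  1.84  0.08  0.66 -1.88] 0.0000
red 0.06 0.3 [-0.28  0.42  1.93  0.16  0.51 -1.97] 0.0000
red 0.06 0.4 [-0.3   0.41  2.01  0.33  0.35 -2.15] 0.0000
red 0.06 0.5 [-0.32  0.42  2.09  0.76  0.21 -2.6 ] 0.0000
red 0.06 0.6 [-0.35  0.44  2.17  1.77  0.2   2.66] 0.0043
red 0.06 0.7 [-0.37  0.47  2.25  2.37  0.33  2.03] 0.0000
red 0.114 0.1 [-0.27  0.42  1.88  0.04  0.75 -1.86] 0.0000
red 0.114 0.2 [-0.29  0.39  1.96  0.1   0.6  -1.93] 0.0000
red 0.114 0.3 [-0.31  0.37  2.04  0.2   0.45 -2.05] 0.0000
red 0.114 0.4 [-0.34  0.36  2.12  0.44  0.3  -2.29] 0.0000
red 0.114 0.5 [-0.37  0.37  2.2   1.06  0.2  -2.94] 0.0030
red 0.114 0.6 
[... 2231 characters left out ...]
0000
yel 0.15 0.3 [ 0.05  0.34  2.11 -0.04  0.4  -1.48] 0.0000
yel 0.15 0.4 [ 0.05  0.33  2.19 -0.11  0.22 -1.41] 0.0000
yel 0.15 0.5 [ 0.09  0.33  2.2  -0.35  0.2  -1.14] 0.0552
yel 0.15 0.6 [ 0.16  0.34  2.22 -0.96  0.2  -0.46] 0.1047
yel 0.15 0.7 [ 0.16  0.32  2.22 -0.96  0.2  -0.46] 0.1618
yel 0.19 0.1 [ 0.04  0.34  2.03 -0.01  0.67 -1.51] 0.0000
yel 0.19 0.2 [ 0.05  0.31  2.11 -0.02  0.52 -1.5 ] 0.0000
yel 0.19 0.3 [ 0.05  0.3   2.19 -0.05  0.36 -1.46] 0.0000
yel 0.19 0.4 [ 0.06  0.3   2.26 -0.15  0.2  -1.36] 0.0074
yel 0.19 0.5 [ 0.13  0.29  2.26 -0.58  0.2  -0.87] 0.0681
yel 0.19 0.6 [ 0.17  0.29  2.28 -0.96  0.2  -0.45] 0.1156
yel 0.19 0.7 [ 0.18  0.28  2.28 -0.96  0.2  -0.45] 0.1739
```

Run:
```python
from kin import *
R=Rt(.40,-.01)
g=grasp2tcp([.533,-.066,.092],R); y=R.as_matrix()[:,1]
rel(g-.07*y,R); rel(g,R)
```

```text
rot/tool [ 0.1971 -0.019   0.0049] deg 11.34759030417116 travel after rot [-0.0035  0.0142 -0.0093] before [-0.0034  0.0157 -0.0064]
rot/tool [ 0.1971 -0.019   0.0049] deg 11.34759030417116 travel after rot [-0.0035  0.0842 -0.0093] before [-0.0039  0.0844  0.0073]
```

Emit:
play_rows([
  {"travel": [0, 0, 0], "delta_rot": [0.0657, -0.006, 0.0015], "fingers": 0.06},
  {"travel": [0, 0, 0], "delta_rot": [0.0657, -0.006, 0.0015], "fingers": 0.06},
  {"travel": [0, 0, 0], "delta_rot": [0.0657, -0.006, 0.0015], "fingers": 0.06},
  {"travel": [-0.002, 0.007, -0.005], "delta_rot": [0, 0, 0], "fingers": 0.06},
  {"travel": [-0.002, 0.007, -0.004], "delta_rot": [0, 0, 0], "fingers": 0.06},
  {"travel": [0, 0, 0], "delta_rot": [0, 0, 0], "fingers": 0.06},
])

```text
time: 4.7
ee_pos: [0.5144, -0.0617, 0.1532]
orientation: [-1.557, -1.572, 0.928]
contact_force: [0.3, -0.0, -0.0]
grip_width: 0.683
```

Run:
```python
from kin import *
stat()
R=Rt(.40,-.01)
g=grasp2tcp([.533,-.066,.092],R)
rel(g,R)
```

```text
4.7 p [ 0.5144 -0.0617  0.1532] q [-0.393   0.1796  2.1787  0.5504  0.3728 -2.4415] F [ 0.326  -0.001  -0.0237] g 0.683154479792517
[[-0.0054  0.4768 -0.879 ]
 [ 1.      0.0086 -0.0015]
 [ 0.0069 -0.879  -0.4768]]
rot/tool [0.097  0.0109 0.0129] deg 5.641836387008426 travel after rot [-0.0042  0.0746  0.0067] before [-0.005   0.0736  0.0139]
```

Emit:
play_rows([
  {"travel": [0, 0, 0], "delta_rot": [0.033, 0.0035, 0.004], "fingers": 0.06},
  {"travel": [0, 0, 0], "delta_rot": [0.033, 0.0035, 0.004], "fingers": 0.06},
  {"travel": [0, 0, 0], "delta_rot": [0.033, 0.0035, 0.004], "fingers": 0.06},
  {"travel": [-0.001, 0.018, 0.0017], "delta_rot": [0, 0, 0], "fingers": 0.06},
  {"travel": [-0.001, 0.018, 0.0017], "delta_rot": [0, 0, 0], "fingers": 0.06},
  {"travel": [0, 0, 0], "delta_rot": [0, 0, 0], "fingers": 0.06},
])

```text
time: 5.2
ee_pos: [0.5222, -0.0627, 0.1156]
orientation: [-1.495, -1.484, 0.988]
contact_force: [0.4, -0.6, -1.0]
grip_width: 0.681
```

Run:
```python
from kin import *
stat()
R=Rt(.40,-.01)
g=grasp2tcp([.533,-.066,.092],R)
rel(g,R)
cv2.imwrite("pics/w2.png",cv2.resize(get_image("wrist")["color"][:,:,::-1],(800,600),interpolation=cv2.INTER_CUBIC))
```

```text
5.2 p [ 0.5222 -0.0627  0.1156] q [-0.3433  0.2744  2.1186  0.337   0.3976 -2.1914] F [ 0.3616 -0.6021 -1.047 ] g 0.6808874889092345
[[ 0.0103  0.3818 -0.9242]
 [ 0.9999 -0.0005  0.0109]
 [ 0.0037 -0.9242 -0.3818]]
rot/tool [-0.0082 -0.0017  0.0033] deg 0.5159189379853829 travel after rot [-0.0032  0.037  -0.0008] before [-0.0033  0.037  -0.0011]
```

View pics/w2.png

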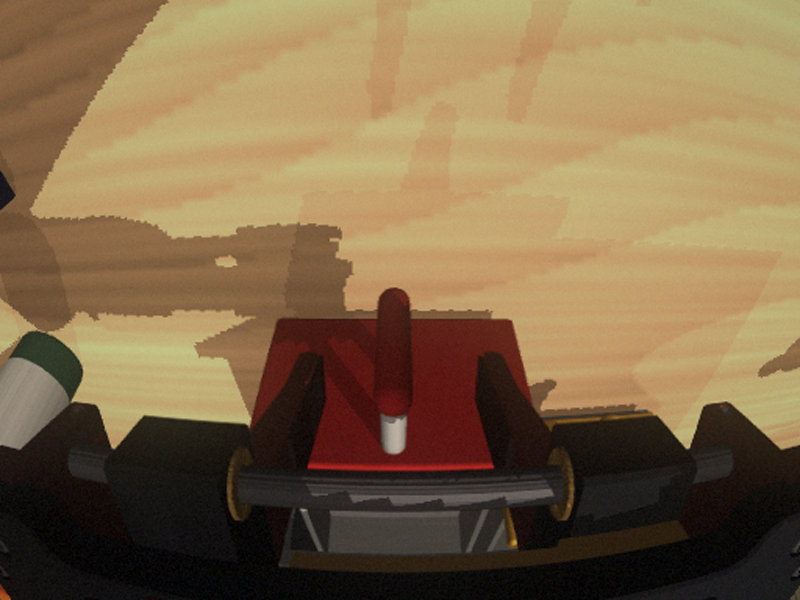

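Emit:
play_rows([
  {"travel": [-0.0016, 0.0185, -0.0005], "delta_rot": [0, 0, 0], "fingers": 0.06},
  {"travel": [-0.0016, 0.0185, -0.0005], "delta_rot": [0, 0, 0], "fingers": 0.06},
  {"travel": [0, 0, 0], "delta_rot": [0, 0, 0], "fingers": 0.0},
  {"travel": [0, 0, 0], "delta_rot": [0, 0, 0], "fingers": 0.0},
  {"travel": [0, 0, 0], "delta_rot": [0, 0, 0], "fingers": 0.0},
  {"travel": [0, 0, 0], "delta_rot": [0, 0, 0], "fingers": 0.0},
  {"travel": [0, 0, 0], "delta_rot": [0, 0, 0], "fingers": 0.0},
  {"travel": [0, 0, 0], "delta_rot": [0, 0, 0], "fingers": 0.0},
], grip_force=20)

```text
time: 5.92
ee_pos: [0.5385, -0.0666, 0.085]
orientation: [-1.5, -1.486, 0.988]
contact_force: [0.3, 0.6, -0.5]
grip_width: 0.265
```

Run:
```python
from kin import *
stat()
p,R,o=pose(); print(R.inv().apply([.108,-.0011,0]), R.inv().apply([1,-.01,0]))
```

```text
5.9167 p [ 0.5385 -0.0666  0.085 ] q [-0.338   0.3562  2.1166  0.4133  0.3176 -2.2692] F [ 0.263   0.5871 -0.503 ] g 0.26457915437007296
[[ 0.0101  0.3856 -0.9226]
 [ 0.9999 -0.0026  0.0098]
 [ 0.0014 -0.9227 -0.3856]]
[-0.      0.0416 -0.0997] [ 0.0001  0.3856 -0.9227]
```

Emit:
play_rows([
  {"travel": [0, 0, 0], "delta_rot": [0, 0, 0], "fingers": 0.0},
  {"travel": [0, 0, 0], "delta_rot": [0, 0, 0], "fingers": 0.0},
  {"travel": [0, 0, 0], "delta_rot": [0, 0, 0], "fingers": 0.0},
  {"travel": [0, 0.0039, -0.0092], "delta_rot": [0, 0, 0], "fingers": 0.0},
  {"travel": [0, 0.0058, -0.0138], "delta_rot": [0, 0, 0], "fingers": 0.0},
])

```text
time: 6.33
ee_pos: [0.5624, -0.0663, 0.0847]
orientation: [-1.498, -1.485, 0.988]
contact_force: [-2.8, 2.0, 7.5]
grip_width: 0.179
```

Emit:
play_rows([
  {"travel": [0, 0.0058, -0.0138], "delta_rot": [0, 0, 0], "fingers": 0.0},
  {"travel": [0, 0.0058, -0.0138], "delta_rot": [0, 0, 0], "fingers": 0.0},
  {"travel": [0, 0.0058, -0.0138], "delta_rot": [0, 0, 0], "fingers": 0.0},
  {"travel": [0, 0.0058, -0.0138], "delta_rot": [0, 0, 0], "fingers": 0.0},
  {"travel": [0, 0.0058, -0.0138], "delta_rot": [0, 0, 0], "fingers": 0.0},
])

```text
time: 6.75
ee_pos: [0.6391, -0.0678, 0.0847]
orientation: [-1.5, -1.486, 0.988]
contact_force: [-3.3, -1.3, 6.3]
grip_width: 0.181
```

Emit:
play_rows([
  {"travel": [0, 0.0019, -0.0046], "delta_rot": [0, 0, 0], "fingers": 0.0},
  {"travel": [0, 0.0019, -0.0046], "delta_rot": [0, 0, 0], "fingers": 0.0},
])

```text
time: 6.92
ee_pos: [0.6492, -0.068, 0.0847]
orientation: [-1.5, -1.487, 0.988]
contact_force: [-3.0, -0.5, 6.5]
grip_width: 0.177
```

Emit:
play_rows([
  {"travel": [0, 0.0008, -0.0018], "delta_rot": [0, 0, 0], "fingers": 0.0},
  {"travel": [0, 0.0008, -0.0018], "delta_rot": [0, 0, 0], "fingers": 0.0},
])

```text
time: 7.08
ee_pos: [0.6519, -0.068, 0.0846]
orientation: [-1.499, -1.486, 0.989]
contact_force: [-15.0, -3.5, 21.8]
grip_width: 0.174
```

Emit:
play_rows([
  {"travel": [0, 0.0008, -0.0018], "delta_rot": [0, 0, 0], "fingers": 0.0},
])

```text
time: 7.17
ee_pos: [0.6522, -0.068, 0.0845]
orientation: [-1.497, -1.485, 0.99]
contact_force: [-17.5, -4.6, 21.5]
grip_width: 0.18
```

Emit:
play_rows([
  {"travel": [0, 0.0008, -0.0018], "delta_rot": [0, 0, 0], "fingers": 0.0},
])

```text
time: 7.25
ee_pos: [0.653, -0.068, 0.0841]
orientation: [-1.496, -1.484, 0.991]
contact_force: [-18.2, -5.4, 21.1]
grip_width: 0.179
```

Emit:
play_rows([
  {"travel": [0, 0, 0], "delta_rot": [0, 0, 0], "fingers": 0.0},
  {"travel": [0, 0, 0], "delta_rot": [0, 0, 0], "fingers": 0.0},
  {"travel": [0, 0, 0], "delta_rot": [0, 0, 0], "fingers": 0.06},
  {"travel": [0, 0, 0], "delta_rot": [0, 0, 0], "fingers": 0.06},
  {"travel": [0, 0, 0], "delta_rot": [0, 0, 0], "fingers": 0.06},
  {"travel": [0, 0, 0], "delta_rot": [0, 0, 0], "fingers": 0.06},
  {"travel": [0, -0.02, 0], "delta_rot": [0, 0, 0], "fingers": 0.06},
  {"travel": [0, -0.03, 0], "delta_rot": [0, 0, 0], "fingers": 0.06},
  {"travel": [0, -0.03, 0], "delta_rot": [0, 0, 0], "fingers": 0.06},
])

```text
time: 8.0
ee_pos: [0.6242, -0.0672, 0.1568]
orientation: [-1.496, -1.484, 0.99]
contact_force: [-1.0, 0.4, -0.2]
grip_width: 0.666
```

Run:
```python
from kin import *
stat()
R=Rt(.38,-.01)
g=grasp2tcp([.6485,.086,.092],R); y=R.as_matrix()[:,1]
rel(g-.09*y,R); rel(g,R)
cv2.imwrite("pics/w3.png",cv2.resize(get_image("wrist")["color"][:,:,::-1],(800,600),interpolation=cv2.INTER_CUBIC))
```

```text
8.0 p [ 0.6242 -0.0672  0.1568] q [-0.2798  0.3238  1.8694  0.1914  0.5784 -1.981 ] F [-0.995   0.4034 -0.2457] g 0.666057965044752
[[ 0.0099  0.3818 -0.9242]
 [ 0.9999 -0.0015  0.0101]
 [ 0.0025 -0.9242 -0.3818]]
rot/tool [ 0.0118 -0.0008  0.0023] deg 0.6881887340105893 travel after rot [ 0.1535 -0.0103  0.0029] before [ 0.1535 -0.01    0.0029]
rot/tool [ 0.0118 -0.0008  0.0023] deg 0.6881887340105893 travel after rot [0.1535 0.0797 0.0029] before [0.1533 0.08   0.0039]
```

View pics/w3.png

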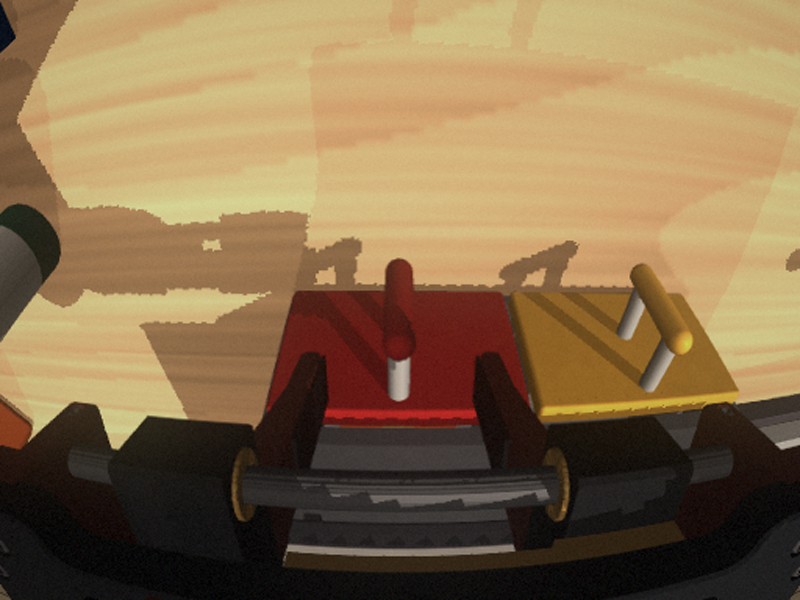

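Emit:
play_rows([
  {"travel": [0.0307, -0.002, 0.0006], "delta_rot": [0.003, 0, 0], "fingers": 0.06},
  {"travel": [0.0307, -0.002, 0.0006], "delta_rot": [0.003, 0, 0], "fingers": 0.06},
  {"travel": [0.0307, -0.002, 0.0006], "delta_rot": [0.003, 0, 0], "fingers": 0.06},
  {"travel": [0.0307, -0.002, 0.0006], "delta_rot": [0.003, 0, 0], "fingers": 0.06},
  {"travel": [0.0307, -0.002, 0.0006], "delta_rot": [0, 0, 0], "fingers": 0.06},
  {"travel": [0, 0, 0], "delta_rot": [0, 0, 0], "fingers": 0.06},
])

```text
time: 8.55
ee_pos: [0.6201, 0.0906, 0.1661]
orientation: [-1.487, -1.481, 0.996]
contact_force: [0.1, -1.3, 0.0]
grip_width: 0.684
```

Run:
```python
from kin import *
stat()
R=Rt(.38,-.01)
g=grasp2tcp([.6485,.086,.092],R); y=R.as_matrix()[:,1]
rel(g,R)
cv2.imwrite("pics/w4.png",cv2.resize(get_image("wrist")["color"][:,:,::-1],(800,600),interpolation=cv2.INTER_CUBIC))
```

```text
8.55 p [0.6201 0.0906 0.1661] q [ 0.0446  0.312   1.8532 -0.0291  0.5936 -1.4982] F [ 0.0518 -1.3191  0.0299] g 0.6838870912933788
[[ 0.0064  0.374  -0.9274]
 [ 1.      0.0004  0.007 ]
 [ 0.003  -0.9274 -0.374 ]]
rot/tool [0.0033 0.0023 0.0041] deg 0.3293702392129911 travel after rot [-0.0043  0.0903  0.001 ] before [-0.0046  0.0903  0.0013]
```

View pics/w4.png

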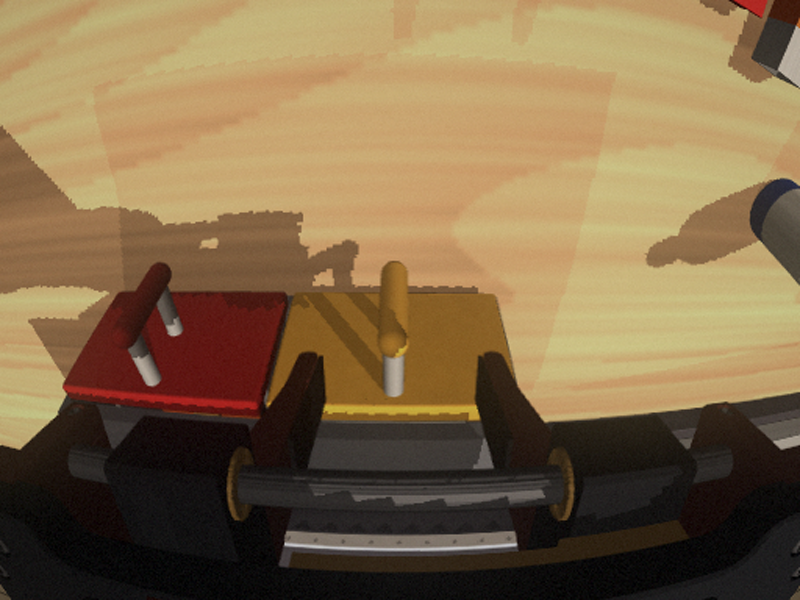

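Red is flush with yellow; the yellow bar stands at u≈393, 3–4 mm off the jaw middle, as computed. Advance and grip.

Emit:
play_rows([
  {"travel": [-0.0015, 0.03, 0.0004], "delta_rot": [0, 0, 0], "fingers": 0.06},
  {"travel": [-0.0015, 0.03, 0.0004], "delta_rot": [0, 0, 0], "fingers": 0.06},
  {"travel": [-0.0015, 0.03, 0.0004], "delta_rot": [0, 0, 0], "fingers": 0.06},
  {"travel": [0, 0, 0], "delta_rot": [0, 0, 0], "fingers": 0.0},
  {"travel": [0, 0, 0], "delta_rot": [0, 0, 0], "fingers": 0.0},
  {"travel": [0, 0, 0], "delta_rot": [0, 0, 0], "fingers": 0.0},
  {"travel": [0, 0, 0], "delta_rot": [0, 0, 0], "fingers": 0.0},
  {"travel": [0, 0, 0], "delta_rot": [0, 0, 0], "fingers": 0.0},
  {"travel": [0, 0, 0], "delta_rot": [0, 0, 0], "fingers": 0.0},
  {"travel": [0, 0, 0], "delta_rot": [0, 0, 0], "fingers": 0.0},
], grip_force=30)

```text
time: 9.43
ee_pos: [0.6533, 0.0857, 0.0838]
orientation: [-1.489, -1.481, 0.988]
contact_force: [1.0, 47.2, -0.2]
grip_width: 0.196
```

Emit:
play_rows([
  {"travel": [0, 0, 0], "delta_rot": [0, 0, 0], "fingers": 0.0},
  {"travel": [0, 0, 0], "delta_rot": [0, 0, 0], "fingers": 0.0},
])

```text
time: 9.6
ee_pos: [0.6534, 0.0867, 0.0838]
orientation: [-1.488, -1.483, 0.99]
contact_force: [0.9, 30.1, 0.2]
grip_width: 0.178
```

Run:
```python
from kin import *
stat()
R=Rt(.30,-.01); p,R0,o=pose(); print(R0.inv().apply([-1,.01,0]))
```

```text
9.6 p [0.6534 0.0867 0.0838] q [ 0.0321  0.4741  1.8589 -0.0213  0.4224 -1.5112] F [ 0.9392 30.0861  0.2403] g 0.17762075838130828
[[ 0.0084  0.3769 -0.9262]
 [ 0.9999  0.0034  0.0104]
 [ 0.007  -0.9263 -0.3768]]
[ 0.0016 -0.3768  0.9263]
```

Emit:
play_rows([
  {"travel": [0.002, 0, 0], "delta_rot": [0, 0, 0], "fingers": 0.0},
  {"travel": [0.0, -0.0019, 0.0046], "delta_rot": [0, 0, 0], "fingers": 0.0},
  {"travel": [0, -0.0038, 0.0093], "delta_rot": [0, 0, 0], "fingers": 0.0},
  {"travel": [0, -0.0057, 0.0139], "delta_rot": [0, 0, 0], "fingers": 0.0},
])

```text
time: 9.93
ee_pos: [0.6248, 0.0873, 0.0838]
orientation: [-1.49, -1.483, 0.99]
contact_force: [3.1, 25.7, -4.1]
grip_width: 0.177
```

Emit:
play_rows([
  {"travel": [0.002, -0.0055, 0.0139], "delta_rot": [0.01, 0, 0], "fingers": 0.0},
  {"travel": [0.002, -0.0055, 0.0139], "delta_rot": [0.01, 0, 0], "fingers": 0.0},
  {"travel": [0, -0.0052, 0.0141], "delta_rot": [0.01, 0, 0], "fingers": 0.0},
])

```text
time: 10.18
ee_pos: [0.5787, 0.0884, 0.0836]
orientation: [-1.471, -1.459, 1.012]
contact_force: [2.9, 2.7, -1.4]
grip_width: 0.174
```

Emit:
play_rows([
  {"travel": [0, -0.005, 0.0141], "delta_rot": [0.01, 0, 0], "fingers": 0.0},
  {"travel": [0, -0.005, 0.0141], "delta_rot": [0.01, 0, 0], "fingers": 0.0},
  {"travel": [0, -0.0049, 0.0142], "delta_rot": [0.01, 0, 0], "fingers": 0.0},
  {"travel": [0, -0.0048, 0.0142], "delta_rot": [0.01, 0, 0], "fingers": 0.0},
  {"travel": [0, -0.0046, 0.0143], "delta_rot": [0.0, 0, 0], "fingers": 0.0},
  {"travel": [0, -0.0046, 0.0143], "delta_rot": [0.0, 0, 0], "fingers": 0.0},
  {"travel": [0, -0.0046, 0.0143], "delta_rot": [0.0, 0, 0], "fingers": 0.0},
])

```text
time: 10.77
ee_pos: [0.474, 0.0903, 0.0832]
orientation: [-1.443, -1.432, 1.032]
contact_force: [3.7, 15.1, 0.4]
grip_width: 0.18
```

Run:
```python
from kin import *
stat()
```

```text
10.7667 p [0.474  0.0903 0.0832] q [ 0.0592  0.3067  2.1741 -0.0542  0.344  -1.4526] F [ 3.7331 15.1104  0.4121] g 0.1803805283713359
[[ 0.0103  0.3124 -0.9499]
 [ 0.9999  0.0002  0.0109]
 [ 0.0036 -0.95   -0.3124]]
```

Emit:
play_rows([
  {"travel": [0.001, -0.0031, 0.0095], "delta_rot": [0, 0, 0], "fingers": 0.0},
  {"travel": [0.001, -0.0022, 0.0067], "delta_rot": [0.0, 0, 0], "fingers": 0.0},
])

```text
time: 10.93
ee_pos: [0.456, 0.0909, 0.0832]
orientation: [-1.443, -1.43, 1.036]
contact_force: [1.5, -14.8, 4.6]
grip_width: 0.178
```

Emit:
play_rows([
  {"travel": [0, -0.001, 0.003], "delta_rot": [0, 0, 0], "fingers": 0.0},
])

```text
time: 11.02
ee_pos: [0.4528, 0.0909, 0.0832]
orientation: [-1.443, -1.43, 1.036]
contact_force: [2.3, -4.5, 3.8]
grip_width: 0.175
```

Emit:
play_rows([
  {"travel": [0, 0, 0], "delta_rot": [0, 0, 0], "fingers": 0.05},
  {"travel": [0, 0, 0], "delta_rot": [0, 0, 0], "fingers": 0.05},
  {"travel": [0, 0, 0], "delta_rot": [0, 0, 0], "fingers": 0.05},
  {"travel": [0, 0, 0], "delta_rot": [0, 0, 0], "fingers": 0.05},
  {"travel": [0, -0.0285, -0.0094], "delta_rot": [0, 0, 0], "fingers": 0.05},
  {"travel": [0, -0.0285, -0.0094], "delta_rot": [0, 0, 0], "fingers": 0.05},
  {"travel": [0, -0.0285, -0.0094], "delta_rot": [0, 0, 0], "fingers": 0.05},
  {"travel": [0, -0.0285, -0.0094], "delta_rot": [0, 0, 0], "fingers": 0.05},
  {"travel": [0, 0, 0], "delta_rot": [0, 0, 0], "fingers": 0.05},
])

```text
time: 11.77
ee_pos: [0.457, 0.0915, 0.2074]
orientation: [-1.446, -1.435, 1.031]
contact_force: [0.3, 1.2, -0.1]
grip_width: 0.571
```

Run:
```python
from kin import *
stat()
# tube grasp
c=np.array([.456,.3563]);u=np.array([.0958,-.0268]);u/=np.linalg.norm(u); print("u deg",np.degrees(np.arctan2(u[1],u[0])))
yaw=np.arctan2(u[1],u[0]); R=Rt(0,yaw); g=np.r_[c-0.02*u,.2]
print(g); rel(g,R); print(ik(g,R,get_obs()["q"]))
g[2]=.012; print(ik(g,R,get_obs()["q"]))
img=get_image("wrist")["color"][:,:,::-1]
cv2.imwrite("pics/w5.png",cv2.resize(img,(800,600),interpolation=cv2.INTER_CUBIC))
d=get_image("top")["color"][:,:,::-1]
cv2.imwrite("pics/t5.png",cv2.resize(d[130:300,100:340],None,fx=3.3,fy=3.3,interpolation=cv2.INTER_CUBIC))
```

```text
11.7667 p [0.457  0.0915 0.2074] q [ 0.0668  0.0429  2.0562 -0.0331  0.7212 -1.4723] F [ 0.2546  1.1551 -0.0788] g 0.5710842551203017
[[ 0.0099  0.3167 -0.9485]
 [ 0.9999 -0.0007  0.0102]
 [ 0.0026 -0.9485 -0.3167]]
u deg -15.628935271934452
[0.4367 0.3617 0.2   ]
rot/tool [0.3201 0.2602 0.0449] deg 23.77276484461929 travel after rot [0.2548 0.0074 0.0923] before [0.27   0.0005 0.0243]
(array([ 0.57  ,  0.3417,  1.6197, -0.    ,  1.1802, -0.728 ]), np.float64(5.1324855144600216e-14))
(array([ 0.57  ,  0.5907,  1.7773,  0.    ,  0.7736, -0.728 ]), np.float64(3.2522007498927717e-12))
```

View pics/w5.png

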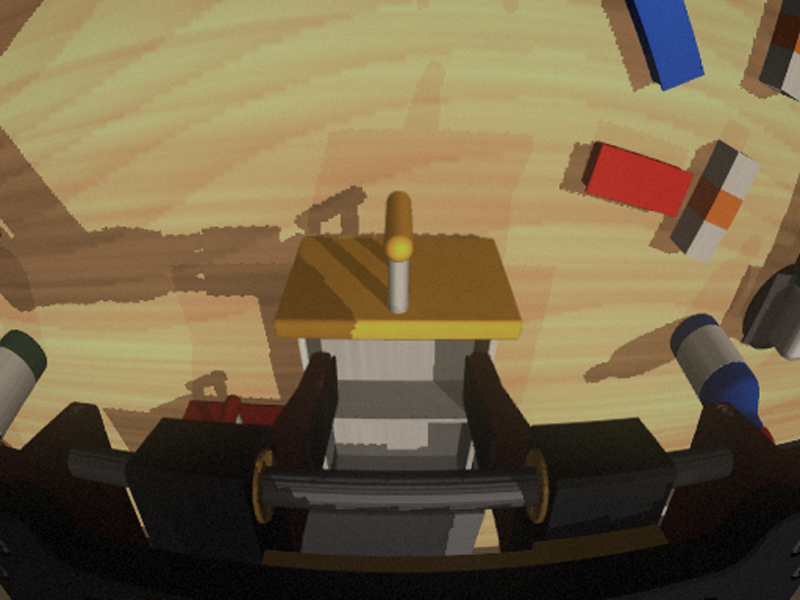

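View pics/t5.png

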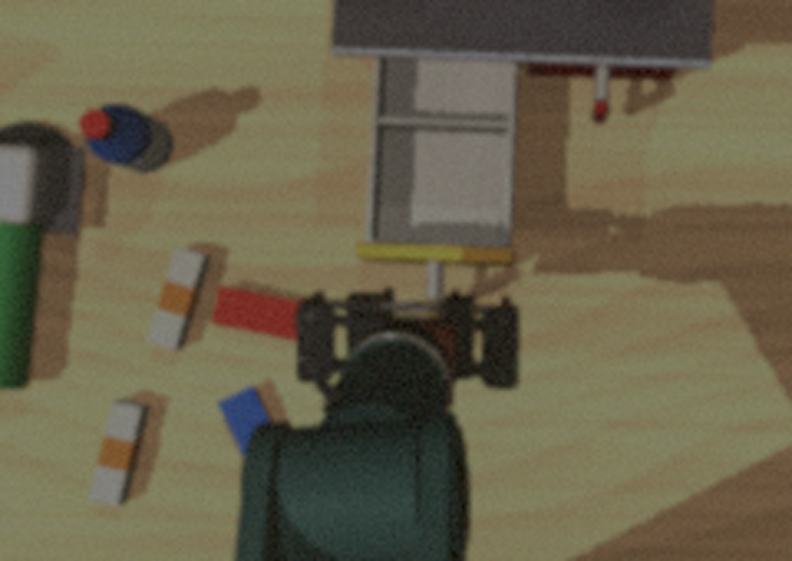

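Emit:
play_rows([
  {"travel": [0, 0, 0], "delta_rot": [0.08, 0.065, 0.0112], "fingers": 0.044},
  {"travel": [0, 0, 0], "delta_rot": [0.08, 0.065, 0.0112], "fingers": 0.044},
  {"travel": [0, 0, 0], "delta_rot": [0.08, 0.065, 0.0112], "fingers": 0.044},
  {"travel": [0, 0, 0], "delta_rot": [0.08, 0.065, 0.0112], "fingers": 0.044},
])

```text
time: 12.2
ee_pos: [0.4519, 0.0913, 0.2004]
orientation: [-1.317, -0.991, 1.014]
contact_force: [0.5, 1.1, -1.0]
grip_width: 0.501
```

Emit:
play_rows([
  {"travel": [0.0364, 0.001, 0.0132], "delta_rot": [0, 0, 0], "fingers": 0.044},
  {"travel": [0.0364, 0.001, 0.0132], "delta_rot": [0, 0, 0], "fingers": 0.044},
  {"travel": [0.0364, 0.001, 0.0132], "delta_rot": [0, 0, 0], "fingers": 0.044},
  {"travel": [0.0364, 0.001, 0.0132], "delta_rot": [0, 0, 0], "fingers": 0.044},
  {"travel": [0.0364, 0.001, 0.0132], "delta_rot": [0, 0, 0], "fingers": 0.044},
  {"travel": [0.0364, 0.001, 0.0132], "delta_rot": [0, 0, 0], "fingers": 0.044},
  {"travel": [0.0364, 0.001, 0.0132], "delta_rot": [0, 0, 0], "fingers": 0.044},
  {"travel": [0, 0, 0], "delta_rot": [0, 0, 0], "fingers": 0.044},
])

```text
time: 12.87
ee_pos: [0.4314, 0.3669, 0.1923]
orientation: [-1.316, -1.0, 1.015]
contact_force: [1.2, 0.5, 0.4]
grip_width: 0.497
```

Run:
```python
from kin import *
stat()
R=Rt(0,np.radians(-15.6)); rel([.4367,.3617,.2],R)
cv2.imwrite("pics/w6.png",cv2.resize(get_image("wrist")["color"][:,:,::-1],(800,600),interpolation=cv2.INTER_CUBIC))
```

```text
12.8667 p [0.4314 0.3669 0.1923] q [ 0.578   0.353   1.6236  0.0079  1.1745 -0.7267] F [1.1768 0.4539 0.4275] g 0.49721623903468964
[[ 0.2659 -0.012  -0.9639]
 [ 0.964   0.0009  0.266 ]
 [-0.0024 -0.9999  0.0118]]
rot/tool [-0.0118  0.0031 -0.0024] deg 0.7095320928681839 travel after rot [-0.0036 -0.0077 -0.0065] before [-0.0036 -0.0078 -0.0064]
```

View pics/w6.png

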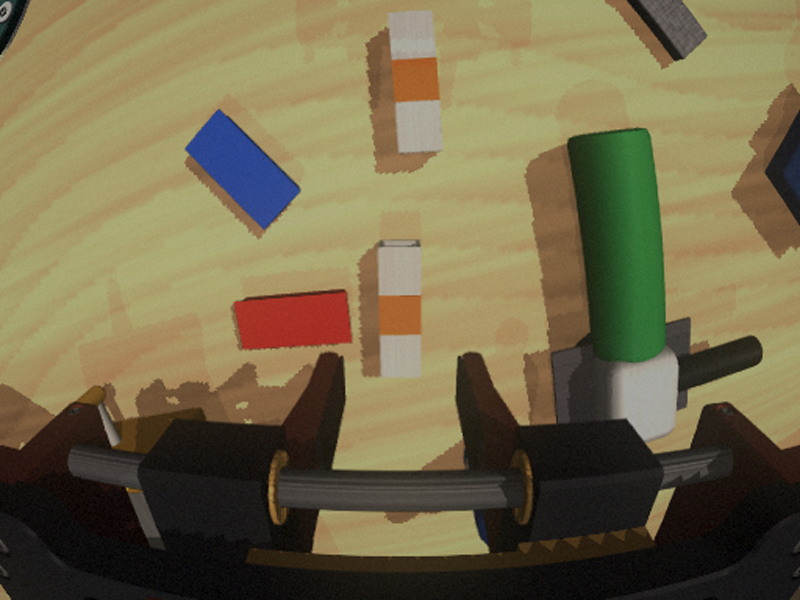

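Run:
```python
from kin import *
P=np.array([wray(p,.03) for p in [(378,247),(420,247),(420,376),(380,376)]]); print(P,P.mean(0))
M=np.array([wray(p,.021) for p in [(347,290),(352,342)]]); print(M)
u=(P[2]+P[3]-P[0]-P[1])[:2]; print(np.linalg.norm(u)/2); u/=np.linalg.norm(u); print(np.degrees(np.arctan2(u[1],u[0])))
c=P.mean(0)[:2]; n=np.array([u[1],-u[0]])
for m in M: d=m[:2]-c; print("u,n",d@u,d@n)
R=Rt(0,np.arctan2(u[1],u[0])); rel(np.r_[c-.02*u,.1],R); rel(np.r_[c-.02*u,.013],R)
```

```text
[[0.4045 0.3525 0.03  ]
 [0.4123 0.3807 0.03  ]
 [0.508  0.3555 0.03  ]
 [0.5    0.3262 0.03  ]] [0.4562 0.3537 0.03  ]
[[0.4306 0.3207 0.021 ]
 [0.4709 0.312  0.021 ]]
0.0990052484994444
-15.070622743738769
u,n -0.01609588522817724 0.03853857942929438
u,n 0.025090428996439176 0.036473315151466415
rot/tool [-0.0117 -0.0068 -0.0066] deg 0.8625829293348621 travel after rot [-0.0013  0.0923 -0.0061] before [-0.0007  0.0923 -0.0072]
rot/tool [-0.0117 -0.0068 -0.0066] deg 0.8625829293348621 travel after rot [-0.0013  0.1793 -0.0061] before [-0.0001  0.1793 -0.0082]
```

Emit:
play_rows([
  {"travel": [0, 0, 0], "delta_rot": [-0.0117, -0.0068, -0.0066], "fingers": 0.044},
  {"travel": [0, 0.03, -0.002], "delta_rot": [0, 0, 0], "fingers": 0.044},
  {"travel": [0, 0.03, -0.002], "delta_rot": [0, 0, 0], "fingers": 0.044},
  {"travel": [0, 0.03, -0.002], "delta_rot": [0, 0, 0], "fingers": 0.044},
  {"travel": [0, 0.03, 0], "delta_rot": [0, 0, 0], "fingers": 0.044},
  {"travel": [0, 0, 0], "delta_rot": [0, 0, 0], "fingers": 0.044},
])

```text
time: 13.47
ee_pos: [0.4355, 0.3557, 0.0697]
orientation: [-1.324, -1.005, 1.015]
contact_force: [-0.7, -1.5, 0.5]
grip_width: 0.503
```

Run:
```python
from kin import *
stat()
R=Rt(0,np.radians(-15.2)); c=np.array([.456,.355]); u=np.array([np.cos(np.radians(-15.2)),np.sin(np.radians(-15.2))]);rel(np.r_[c-.02*u,.013],R)
cv2.imwrite("pics/w7.png",cv2.resize(get_image("wrist")["color"][:,:,::-1],(800,600),interpolation=cv2.INTER_CUBIC))
```

```text
13.4667 p [0.4355 0.3557 0.0697] q [ 0.5622  0.5006  1.7492 -0.0003  0.8978 -0.7405] F [-0.71   -1.4554  0.5377] g 0.5029378170806481
[[ 0.2648 -0.0049 -0.9643]
 [ 0.9643 -0.0034  0.2648]
 [-0.0046 -1.      0.0039]]
rot/tool [-0.0039 -0.0027 -0.0046] deg 0.37642556872320493 travel after rot [0.0047 0.0567 0.    ] before [ 0.005   0.0566 -0.0002]
```

View pics/w7.png

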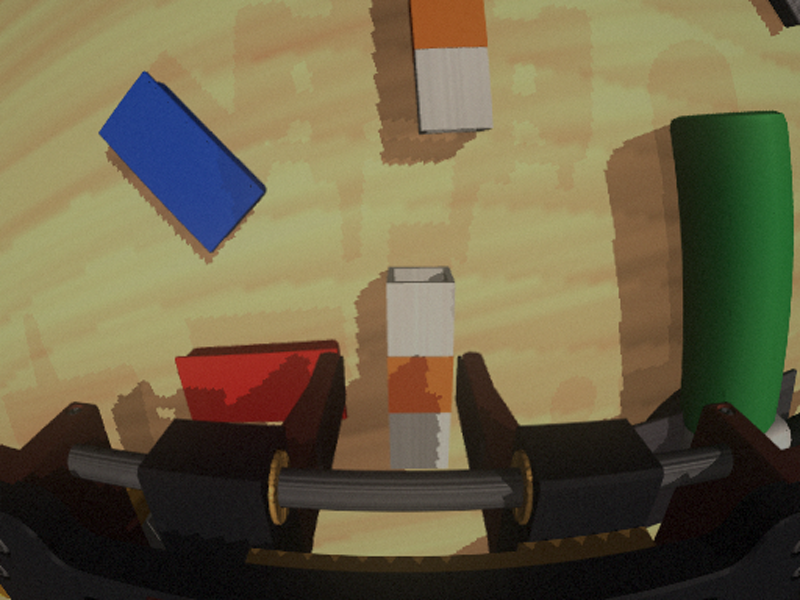

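Run:
```python
from kin import *
stat()
P=np.array([wray(p,.03) for p in [(387,283),(453,283),(452,411),(389,411)]]); print(P,"mid",P.mean(0))
p,R,_=pose(); print(R.inv().apply(P.mean(0)-p))
M=np.array([wray(p,.021) for p in [(338,350),(346,412)]]); print(M, R.inv().apply(M-p))
```

```text
13.5167 p [0.4366 0.3567 0.0722] q [ 0.5626  0.4976  1.7461 -0.0002  0.9013 -0.7404] F [1.1822 0.2188 0.9381] g 0.5026884079224111
[[ 0.2645 -0.0027 -0.9644]
 [ 0.9644 -0.0019  0.2645]
 [-0.0025 -1.      0.0021]]
[[0.4092 0.3605 0.03  ]
 [0.4169 0.3888 0.03  ]
 [0.4812 0.3736 0.03  ]
 [0.4727 0.3434 0.03  ]] mid [0.445  0.3666 0.03  ]
[ 0.01    0.0442 -0.0042]
[[0.4379 0.327  0.021 ]
 [0.4729 0.3198 0.021 ]] [[-0.03    0.0532 -0.0079]
 [-0.0278  0.0532 -0.0435]]
```

Emit:
play_rows([
  {"travel": [0.009, 0, 0], "delta_rot": [0, 0, 0], "fingers": 0.044},
  {"travel": [0, 0, 0], "delta_rot": [0, 0, 0], "fingers": 0.044},
  {"travel": [0, 0, 0], "delta_rot": [0, 0, 0], "fingers": 0.044},
  {"travel": [0, 0, 0], "delta_rot": [0, 0, 0], "fingers": 0.044},
])

```text
time: 13.9
ee_pos: [0.4423, 0.3695, 0.0764]
orientation: [-1.324, -1.017, 1.006]
contact_force: [-1.2, 0.7, 0.8]
grip_width: 0.502
```

Run:
```python
from kin import *
stat()
cv2.imwrite("pics/w8.png",cv2.resize(get_image("wrist")["color"][:,:,::-1],(800,600),interpolation=cv2.INTER_CUBIC))
stat()
```

```text
13.9 p [0.4423 0.3695 0.0764] q [ 0.576   0.5011  1.7233  0.0001  0.9101 -0.7293] F [-1.1896  0.7309  0.7646] g 0.5018669058529723
[[ 0.2624  0.0059 -0.9649]
 [ 0.9649  0.0039  0.2625]
 [ 0.0053 -1.     -0.0046]]
13.95 p [0.442  0.3693 0.0761] q [ 0.576   0.5014  1.7238  0.0001  0.91   -0.7293] F [0.0002 0.0457 0.6964] g 0.5030966173084411
[[ 0.2625  0.0052 -0.9649]
 [ 0.9649  0.0035  0.2625]
 [ 0.0048 -1.     -0.0041]]
```

View pics/w8.png

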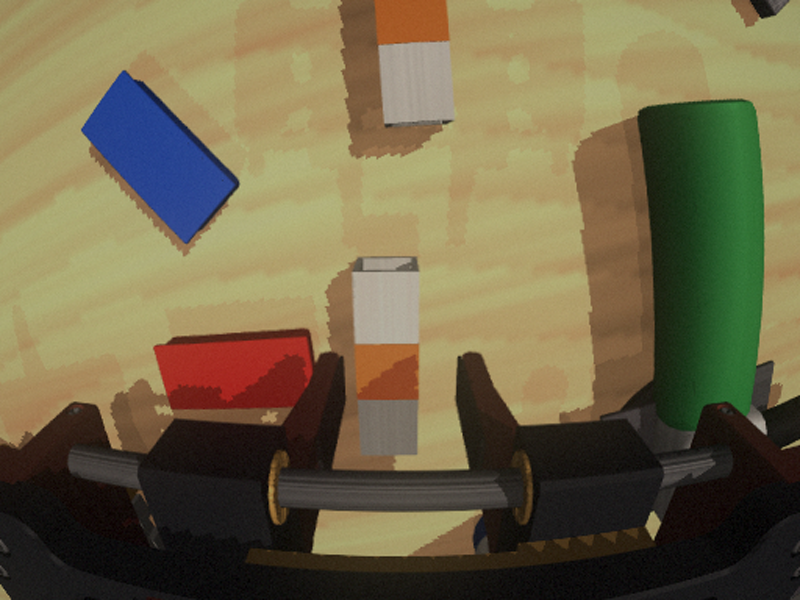

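Emit:
play_rows([
  {"travel": [0, 0, 0], "delta_rot": [0, 0, 0], "fingers": 0.044},
])

```text
time: 14.03
ee_pos: [0.4417, 0.369, 0.0756]
orientation: [-1.324, -1.016, 1.007]
contact_force: [-0.6, 0.0, -0.5]
grip_width: 0.5
```

Emit:
play_rows([
  {"travel": [0, 0, 0], "delta_rot": [0, 0, 0], "fingers": 0.044},
  {"travel": [0, 0, 0], "delta_rot": [0, 0, 0], "fingers": 0.044},
])

```text
time: 14.2
ee_pos: [0.4414, 0.3688, 0.0751]
orientation: [-1.323, -1.015, 1.007]
contact_force: [0.4, -0.1, 0.9]
grip_width: 0.503
```

Emit:
play_rows([
  {"travel": [0, 0, 0], "delta_rot": [0, 0, 0], "fingers": 0.044},
  {"travel": [0, 0, 0], "delta_rot": [0, 0, 0], "fingers": 0.044},
])

```text
time: 14.37
ee_pos: [0.4414, 0.3687, 0.0749]
orientation: [-1.323, -1.015, 1.008]
contact_force: [-0.5, 0.7, -0.0]
grip_width: 0.504
```

Emit:
play_rows([
  {"travel": [-0.0055, 0.008, 0], "delta_rot": [0, 0, 0], "fingers": 0.044},
  {"travel": [0, 0.008, 0], "delta_rot": [0, 0, 0], "fingers": 0.044},
  {"travel": [0, 0.008, 0], "delta_rot": [0, 0, 0], "fingers": 0.044},
  {"travel": [0, 0, 0], "delta_rot": [0, 0, 0], "fingers": 0.044},
  {"travel": [0, 0, 0], "delta_rot": [0, 0, 0], "fingers": 0.044},
  {"travel": [0, 0, 0], "delta_rot": [0, 0, 0], "fingers": 0.044},
  {"travel": [0, 0, 0], "delta_rot": [0, 0, 0], "fingers": 0.044},
  {"travel": [0, 0, 0], "delta_rot": [0, 0, 0], "fingers": 0.044},
])

```text
time: 15.03
ee_pos: [0.4404, 0.3637, 0.0512]
orientation: [-1.324, -1.015, 1.007]
contact_force: [0.9, 0.8, -0.1]
grip_width: 0.502
```

Run:
```python
from kin import *
stat()
cv2.imwrite("pics/w9.png",cv2.resize(get_image("wrist")["color"][:,:,::-1],(800,600),interpolation=cv2.INTER_CUBIC))
stat()
```

```text
15.0333 p [0.4404 0.3637 0.0512] q [ 0.5693  0.5328  1.7506  0.0003  0.8532 -0.7358] F [ 0.9356  0.788  -0.0948] g 0.5019733306600687
[[ 0.2628  0.0041 -0.9648]
 [ 0.9648  0.0029  0.2628]
 [ 0.0039 -1.     -0.0032]]
15.0833 p [0.4404 0.3637 0.0512] q [ 0.5693  0.5327  1.7507  0.0003  0.8532 -0.7357] F [-0.2139  0.5518 -0.3781] g 0.50054309234562
[[ 0.2629  0.0041 -0.9648]
 [ 0.9648  0.0029  0.2629]
 [ 0.0039 -1.     -0.0032]]
```

View pics/w9.png

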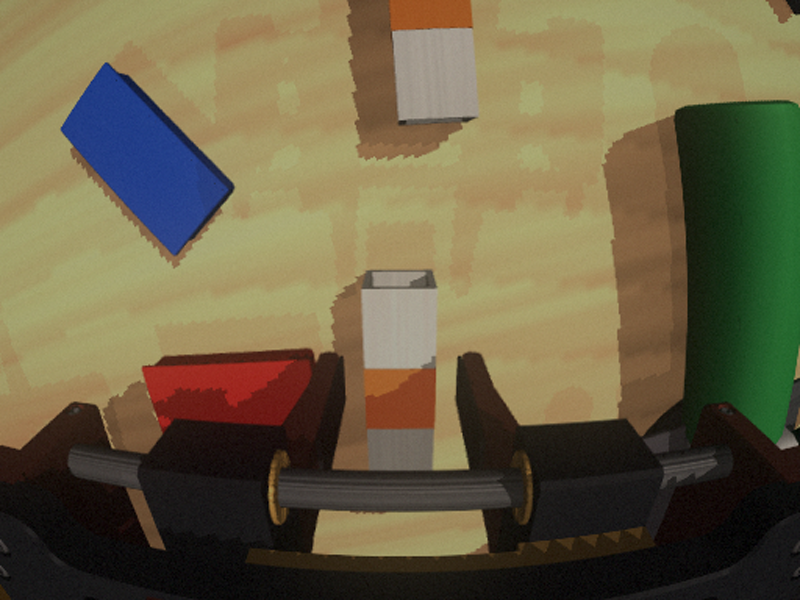

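Emit:
play_rows([
  {"travel": [0, 0.0095, 0], "delta_rot": [0, 0, 0], "fingers": 0.044},
  {"travel": [0, 0.0095, 0], "delta_rot": [0, 0, 0], "fingers": 0.044},
  {"travel": [0, 0.0095, 0], "delta_rot": [0, 0, 0], "fingers": 0.044},
  {"travel": [0, 0.0075, 0], "delta_rot": [0, 0, 0], "fingers": 0.044},
  {"travel": [0, 0, 0], "delta_rot": [0, 0, 0], "fingers": 0.044},
  {"travel": [0, 0, 0], "delta_rot": [0, 0, 0], "fingers": 0.044},
  {"travel": [0, 0, 0], "delta_rot": [0, 0, 0], "fingers": 0.044},
])

```text
time: 15.67
ee_pos: [0.4402, 0.3636, 0.0147]
orientation: [-1.323, -1.014, 1.008]
contact_force: [0.2, -0.1, -0.5]
grip_width: 0.503
```

Emit:
play_rows([
  {"travel": [0, 0, 0], "delta_rot": [0, 0, 0], "fingers": 0.0},
  {"travel": [0, 0, 0], "delta_rot": [0, 0, 0], "fingers": 0.0},
  {"travel": [0, 0, 0], "delta_rot": [0, 0, 0], "fingers": 0.0},
  {"travel": [0, 0, 0], "delta_rot": [0, 0, 0], "fingers": 0.0},
  {"travel": [0, 0, 0], "delta_rot": [0, 0, 0], "fingers": 0.0},
  {"travel": [0, 0, 0], "delta_rot": [0, 0, 0], "fingers": 0.0},
], grip_force=40)

```text
time: 16.17
ee_pos: [0.4406, 0.3638, 0.0153]
orientation: [-1.324, -1.015, 1.007]
contact_force: [0.2, 0.7, 3.8]
grip_width: 0.339
```

Emit:
play_rows([
  {"travel": [0, -0.015, 0], "delta_rot": [0, 0, 0], "fingers": 0.0},
  {"travel": [0, -0.03, 0], "delta_rot": [0, 0, 0], "fingers": 0.0},
  {"travel": [0, -0.03, 0], "delta_rot": [0, 0, 0], "fingers": 0.0},
  {"travel": [0, -0.03, 0], "delta_rot": [0, 0, 0], "fingers": 0.0},
  {"travel": [0, -0.03, 0], "delta_rot": [0, 0, 0], "fingers": 0.0},
  {"travel": [0, -0.03, 0], "delta_rot": [0, 0, 0], "fingers": 0.0},
  {"travel": [0, -0.03, 0], "delta_rot": [0, 0, 0], "fingers": 0.0},
  {"travel": [0, 0, 0], "delta_rot": [0, 0, 0], "fingers": 0.0},
  {"travel": [0, 0, 0], "delta_rot": [0, 0, 0], "fingers": 0.0},
  {"travel": [0, 0, 0], "delta_rot": [0, 0, 0], "fingers": 0.0},
])

```text
time: 17.0
ee_pos: [0.4386, 0.3625, 0.2086]
orientation: [-1.323, -1.013, 1.009]
contact_force: [-0.3, -0.1, -2.7]
grip_width: 0.34
```

Run:
```python
from kin import *
stat()
cv2.imwrite("pics/w10.png",cv2.resize(get_image("wrist")["color"][:,:,::-1],(800,600),interpolation=cv2.INTER_CUBIC))
d=get_image("top")["color"][:,:,::-1]
cv2.imwrite("pics/t10.png",cv2.resize(d[130:230,190:320],None,fx=6,fy=6,interpolation=cv2.INTER_CUBIC))
```

```text
17.0 p [0.4386 0.3625 0.2086] q [ 0.5692  0.3344  1.6075  0.0002  1.1975 -0.7357] F [-0.2694 -0.1305 -2.7049] g 0.3395508417934393
[[ 0.2629  0.0017 -0.9648]
 [ 0.9648  0.0014  0.2629]
 [ 0.0018 -1.     -0.0013]]
```

View pics/w10.png

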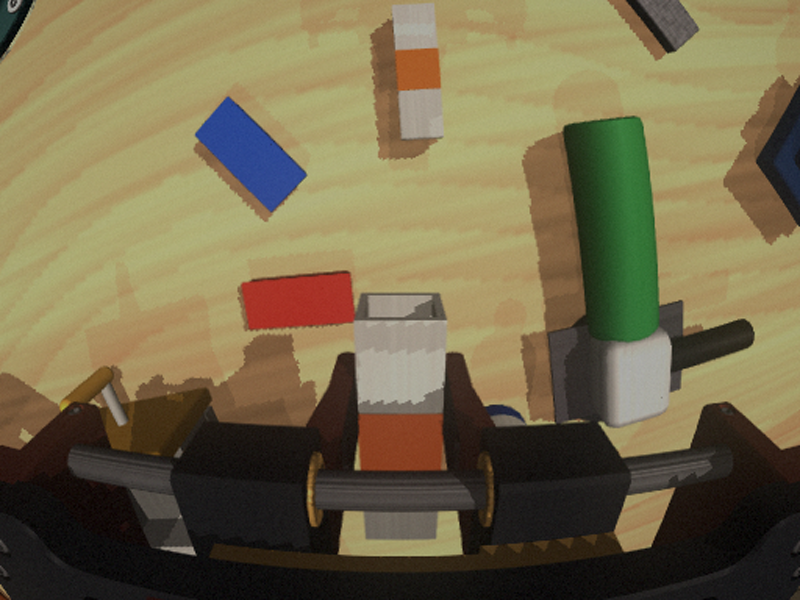

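View pics/t10.png

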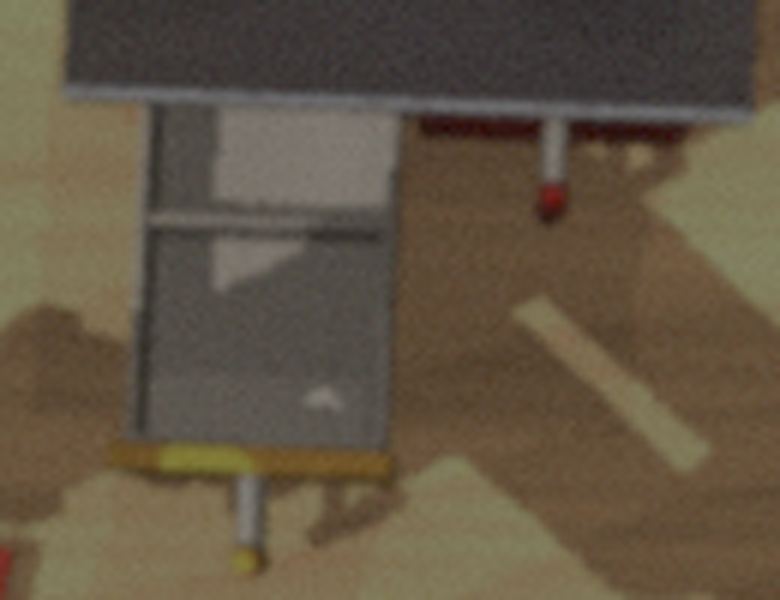

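Run:
```python
from kin import *
t2=lambda x,y:((x+.5)/6-.5+190,(y+.5)/6-.5+130)
print("handle",ray("top",t2(247,555),.118))
print("red h",ray("top",t2(552,195),.118))
print("front L/R top",ray("top",t2(110,440),.118),ray("top",t2(391,452),.118), "fr bottom edge",ray("top",t2(110,462),.118),ray("top",t2(391,472),.118))
print("partition rim",ray("top",t2(150,229),.085),ray("top",t2(385,236),.085))
print("side rims inner L/R at y=350",ray("top",t2(146,350),.085),ray("top",t2(383,350),.085))
p,R,_=pose()
# tube offset in tool z from wrist image: near end top face edge row 320, level; ends
for v in (320,): 
    d=p+R.apply([0,-.011-.0,0]); 
    print(R.inv().apply(wray((400,v),.2086+.011+.0042)-p), "far end",R.inv().apply(wray((400,538),.2086+.0152)-p))
```

```text
handle [0.4531 0.0895 0.118 ]
red h [ 0.6451 -0.0658  0.118 ]
front L/R top [0.5114 0.1628 0.118 ] [0.5082 0.0158 0.118 ] fr bottom edge [0.4999 0.1624 0.118 ] [0.4978 0.0156 0.118 ]
partition rim [0.6276 0.1497 0.085 ] [0.6263 0.0226 0.085 ]
side rims inner L/R at y=350 [0.562  0.1498 0.085 ] [0.5645 0.0223 0.085 ]
[ 0.0006 -0.0161  0.0334] far end [ 0.0005 -0.0161 -0.0645]
```

Run:
```python
from kin import *
R=Rt(0,-np.pi/2-.01)
rel([.561,.1045,.2],R)
for z in (.2,.056): print(ik(np.array([.561,.1045,z]),R,get_obs()["q"]))
```

```text
rot/tool [-0.0002  1.3147  0.0003] deg 75.32909222910325 travel after rot [ 0.1253  0.0077 -0.2565] before [-0.2165  0.0077 -0.1862]
(array([0.0633, 0.3466, 1.6119, 0.    , 1.183 , 0.0733]), np.float64(1.4967825466460466e-12))
(array([ 0.0633,  0.527 ,  1.744 , -0.    ,  0.8705,  0.0733]), np.float64(1.7140097920329088e-11))
```

Emit:
play_rows([
  {"travel": [0, 0, 0], "delta_rot": [0, 0.06, 0], "fingers": 0.0},
  {"travel": [0, 0, 0], "delta_rot": [0, 0.115, 0], "fingers": 0.0},
  {"travel": [0, 0, 0], "delta_rot": [0, 0.115, 0], "fingers": 0.0},
  {"travel": [0, 0, 0], "delta_rot": [0, 0.115, 0], "fingers": 0.0},
  {"travel": [0, 0, 0], "delta_rot": [0, 0.115, 0], "fingers": 0.0},
  {"travel": [0, 0, 0], "delta_rot": [0, 0.115, 0], "fingers": 0.0},
  {"travel": [0, 0, 0], "delta_rot": [0, 0.115, 0], "fingers": 0.0},
  {"travel": [0, 0, 0], "delta_rot": [0, 0.115, 0], "fingers": 0.0},
  {"travel": [0, 0, 0], "delta_rot": [0, 0.115, 0], "fingers": 0.0},
  {"travel": [0, 0, 0], "delta_rot": [0, 0.115, 0], "fingers": 0.0},
])

```text
time: 17.98
ee_pos: [0.4388, 0.3626, 0.2082]
orientation: [-1.564, -0.161, 0.159]
contact_force: [0.2, -0.3, -2.7]
grip_width: 0.336
```

Emit:
play_rows([
  {"travel": [0, 0, 0], "delta_rot": [0, 0.11, 0], "fingers": 0.0},
  {"travel": [0, 0, 0], "delta_rot": [0, 0.11, 0], "fingers": 0.0},
  {"travel": [0.008, 0.0, -0.016], "delta_rot": [0, 0, 0], "fingers": 0.0},
  {"travel": [0.0157, 0.001, -0.032], "delta_rot": [0, 0, 0], "fingers": 0.0},
  {"travel": [0.0157, 0.001, -0.032], "delta_rot": [0, 0, 0], "fingers": 0.0},
  {"travel": [0.0157, 0.001, -0.032], "delta_rot": [0, 0, 0], "fingers": 0.0},
  {"travel": [0.0157, 0.001, -0.032], "delta_rot": [0, 0, 0], "fingers": 0.0},
  {"travel": [0.0157, 0.001, -0.032], "delta_rot": [0, 0, 0], "fingers": 0.0},
  {"travel": [0.0157, 0.001, -0.032], "delta_rot": [0, 0, 0], "fingers": 0.0},
  {"travel": [0.0157, 0.001, -0.032], "delta_rot": [0, 0, 0], "fingers": 0.0},
])

```text
time: 18.82
ee_pos: [0.5547, 0.1202, 0.2011]
orientation: [-1.568, 0.007, -0.009]
contact_force: [0.1, 0.9, -1.7]
grip_width: 0.338
```

Emit:
play_rows([
  {"travel": [0.0075, 0, -0.016], "delta_rot": [0, 0, 0], "fingers": 0.0},
  {"travel": [0, 0, 0], "delta_rot": [0, 0, 0], "fingers": 0.0},
  {"travel": [0, 0, 0], "delta_rot": [0, 0, 0], "fingers": 0.0},
  {"travel": [0, 0, 0], "delta_rot": [0, 0, 0], "fingers": 0.0},
  {"travel": [0, 0, 0], "delta_rot": [0, 0, 0], "fingers": 0.0},
  {"travel": [0, 0, 0], "delta_rot": [0, 0, 0], "fingers": 0.0},
])

```text
time: 19.32
ee_pos: [0.5616, 0.1071, 0.2024]
orientation: [-1.568, 0.005, -0.009]
contact_force: [-0.4, -0.3, -2.6]
grip_width: 0.34
```

Run:
```python
from kin import *
stat()
rel([.561,.1045,.056],Rt(0,-np.pi/2-.01))
cv2.imwrite("pics/w11.png",cv2.resize(get_image("wrist")["color"][:,:,::-1],(800,600),interpolation=cv2.INTER_CUBIC))
```

```text
19.3167 p [0.5616 0.1071 0.2024] q [0.0659 0.3439 1.6098 0.0028 1.185  0.0735] F [-0.4011 -0.265  -2.5605] g 0.3404870447422828
[[ 1.      0.0028  0.0086]
 [-0.0086  0.0027  1.    ]
 [ 0.0027 -1.      0.0028]]
rot/tool [-0.0028  0.0014  0.0027] deg 0.23728530347727697 travel after rot [-0.0006  0.1464 -0.0026] before [-0.001   0.1464 -0.003 ]
```

View pics/w11.png

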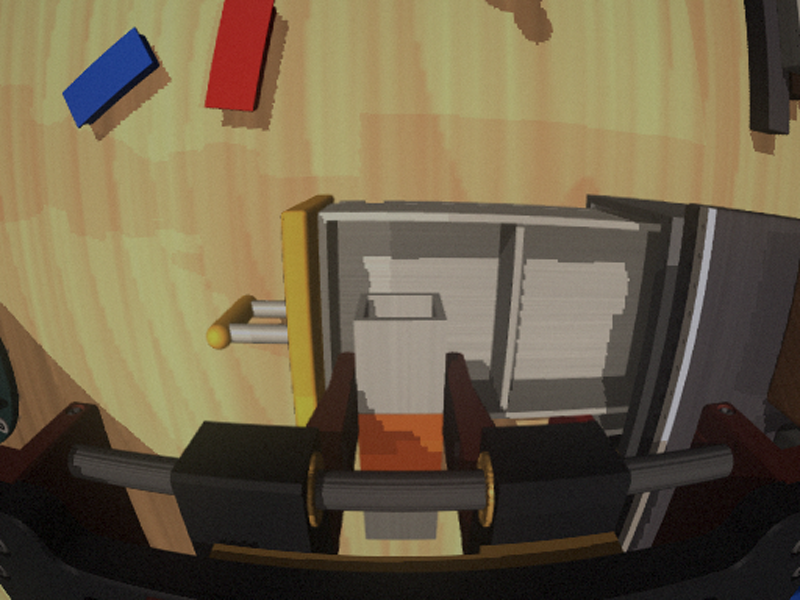

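Emit:
play_rows([
  {"travel": [0, 0.02, -0.0015], "delta_rot": [-0.0028, 0.0014, 0.0027], "fingers": 0.0},
  {"travel": [0, 0.02, -0.0015], "delta_rot": [0, 0, 0], "fingers": 0.0},
  {"travel": [0, 0.02, 0], "delta_rot": [0, 0, 0], "fingers": 0.0},
  {"travel": [0, 0.02, 0], "delta_rot": [0, 0, 0], "fingers": 0.0},
  {"travel": [0, 0, 0], "delta_rot": [0, 0, 0], "fingers": 0.0},
  {"travel": [0, 0, 0], "delta_rot": [0, 0, 0], "fingers": 0.0},
  {"travel": [0, 0, 0], "delta_rot": [0, 0, 0], "fingers": 0.0},
  {"travel": [0, 0, 0], "delta_rot": [0, 0, 0], "fingers": 0.0},
])

```text
time: 20.03
ee_pos: [0.5636, 0.1033, 0.1242]
orientation: [-1.571, 0.006, -0.011]
contact_force: [0.2, -0.2, -2.1]
grip_width: 0.337
```

Run:
```python
from kin import *
stat()
rel([.561,.1045,.056],Rt(0,-np.pi/2-.01))
cv2.imwrite("pics/w12.png",cv2.resize(get_image("wrist")["color"][:,:,::-1],(800,600),interpolation=cv2.INTER_CUBIC))
```

```text
20.0333 p [0.5636 0.1033 0.1242] q [ 0.0609  0.4349  1.6888 -0.0003  1.0144  0.0722] F [ 0.2394 -0.1955 -2.0988] g 0.33743534249224655
[[ 0.9999  0.0034  0.0111]
 [-0.0111 -0.0001  0.9999]
 [ 0.0034 -1.     -0.    ]]
rot/tool [ 0.     -0.0011  0.0034] deg 0.20612136951789478 travel after rot [-0.0026  0.0682  0.0012] before [-0.0028  0.0682  0.0012]
```

View pics/w12.png

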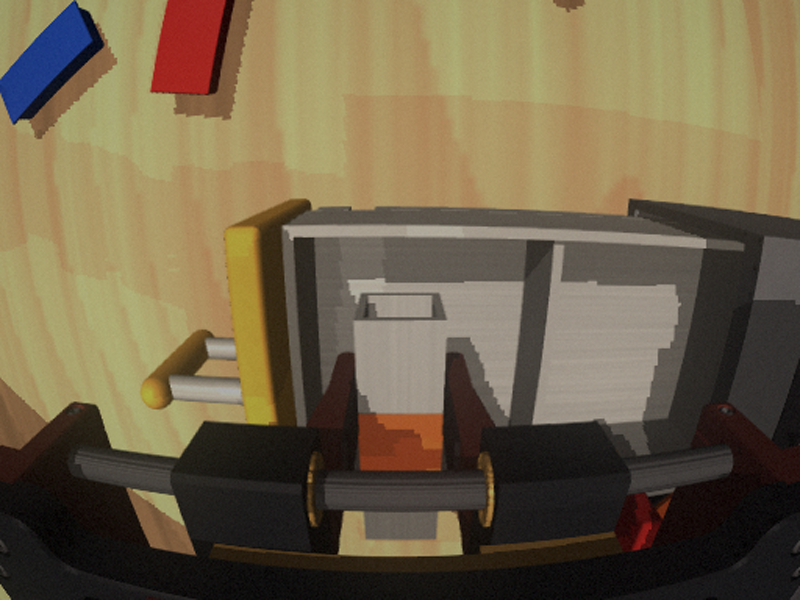

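Emit:
play_rows([
  {"travel": [-0.001, 0.0135, 0], "delta_rot": [0, 0, 0], "fingers": 0.0},
  {"travel": [-0.0015, 0.0135, 0], "delta_rot": [0, 0, 0], "fingers": 0.0},
  {"travel": [0, 0.0135, 0], "delta_rot": [0, 0, 0], "fingers": 0.0},
  {"travel": [0, 0.0135, 0], "delta_rot": [0, 0, 0], "fingers": 0.0},
  {"travel": [0, 0.009, 0], "delta_rot": [0, 0, 0], "fingers": 0.0},
  {"travel": [0, 0, 0], "delta_rot": [0, 0, 0], "fingers": 0.0},
  {"travel": [0, 0, 0], "delta_rot": [0, 0, 0], "fingers": 0.0},
  {"travel": [0, 0, 0], "delta_rot": [0, 0, 0], "fingers": 0.0},
])

```text
time: 20.75
ee_pos: [0.5608, 0.103, 0.0606]
orientation: [-1.571, 0.007, -0.011]
contact_force: [0.1, 0.6, -2.6]
grip_width: 0.338
```

Emit:
play_rows([
  {"travel": [0, 0.004, 0], "delta_rot": [0, 0, 0], "fingers": 0.0},
  {"travel": [0, 0, 0], "delta_rot": [0, 0, 0], "fingers": 0.0},
  {"travel": [0, 0, 0], "delta_rot": [0, 0, 0], "fingers": 0.0},
  {"travel": [0, 0, 0], "delta_rot": [0, 0, 0], "fingers": 0.046},
  {"travel": [0, 0, 0], "delta_rot": [0, 0, 0], "fingers": 0.046},
  {"travel": [0, 0, 0], "delta_rot": [0, 0, 0], "fingers": 0.046},
  {"travel": [0, 0, 0], "delta_rot": [0, 0, 0], "fingers": 0.046},
  {"travel": [0, 0, 0], "delta_rot": [0, 0, 0], "fingers": 0.046},
])

```text
time: 21.42
ee_pos: [0.5602, 0.1029, 0.0559]
orientation: [-1.571, 0.008, -0.01]
contact_force: [-1.0, 0.1, 0.2]
grip_width: 0.524
```

Emit:
play_rows([
  {"travel": [0, -0.01, 0], "delta_rot": [0, 0, 0], "fingers": 0.046},
  {"travel": [0, -0.025, 0], "delta_rot": [0, 0, 0], "fingers": 0.046},
  {"travel": [0, -0.03, 0], "delta_rot": [0, 0, 0], "fingers": 0.046},
  {"travel": [0, -0.03, 0], "delta_rot": [0, 0, 0], "fingers": 0.046},
  {"travel": [0, -0.03, 0], "delta_rot": [0, 0, 0], "fingers": 0.046},
  {"travel": [0, -0.025, 0], "delta_rot": [0, 0, 0], "fingers": 0.046},
  {"travel": [0, 0, 0], "delta_rot": [0, 0, 0], "fingers": 0.046},
  {"travel": [0, 0, 0], "delta_rot": [0, 0, 0], "fingers": 0.046},
])

```text
time: 22.08
ee_pos: [0.5611, 0.103, 0.208]
orientation: [-1.571, 0.005, -0.013]
contact_force: [0.3, 0.1, -0.5]
grip_width: 0.528
```

Run:
```python
from kin import *
stat()
cv2.imwrite("pics/w13.png",cv2.resize(get_image("wrist")["color"][:,:,::-1],(800,600),interpolation=cv2.INTER_CUBIC))
```

```text
22.0833 p [0.5611 0.103  0.208 ] q [ 0.0608  0.3355  1.6074 -0.0003  1.1934  0.0724] F [ 0.2985  0.0689 -0.4664] g 0.5284316636967559
[[ 0.9999  0.0053  0.0116]
 [-0.0116  0.      0.9999]
 [ 0.0053 -1.      0.0001]]
```

View pics/w13.png

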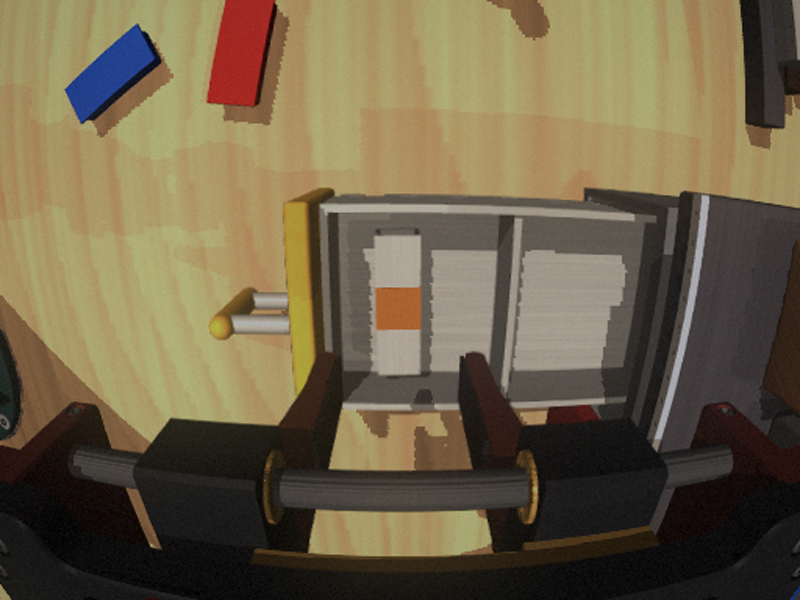

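Run:
```python
from kin import *
print("bar top",wray((220,326),.118))
R=Rt(.3,-.01); g=grasp2tcp([.452,.0895,.092],R); y=R.as_matrix()[:,1]
p=g+np.array([0,0,.11]); print(p); rel(p,R)
for q in (p,g): print(ik(q,R,get_obs()["q"]))
```

```text
bar top [0.453  0.0952 0.118 ]
[0.4553 0.0895 0.1915]
rot/tool [-0.2353 -1.5595 -0.2362] deg 91.370157317557 travel after rot [-0.0145 -0.0176  0.1031] before [-0.1037  0.0137 -0.0146]
(array([ 0.0627,  0.0732,  2.0652, -0.0331,  0.7042, -1.4761]), np.float64(5.170117951200155e-10))
(array([ 0.0627,  0.294 ,  2.1979, -0.0624,  0.3511, -1.4427]), np.float64(5.094746797241378e-10))
```

Translate back (staying high), then rotate.

Emit:
play_rows([
  {"travel": [-0.034, 0.0, -0.005], "delta_rot": [0, 0, 0], "fingers": 0.06},
  {"travel": [-0.035, 0.0, -0.005], "delta_rot": [0, 0, 0], "fingers": 0.06},
  {"travel": [-0.035, 0.0, -0.004], "delta_rot": [0, 0, 0], "fingers": 0.06},
  {"travel": [0, 0, 0], "delta_rot": [-0.0168, -0.1114, -0.0169], "fingers": 0.06},
  {"travel": [0, 0, 0], "delta_rot": [-0.0168, -0.1114, -0.0169], "fingers": 0.06},
  {"travel": [0, 0, 0], "delta_rot": [-0.0168, -0.1114, -0.0169], "fingers": 0.06},
  {"travel": [0, 0, 0], "delta_rot": [-0.0168, -0.1114, -0.0169], "fingers": 0.06},
  {"travel": [0, 0, 0], "delta_rot": [-0.0168, -0.1114, -0.0169], "fingers": 0.06},
  {"travel": [0, 0, 0], "delta_rot": [-0.0168, -0.1114, -0.0169], "fingers": 0.06},
  {"travel": [0, 0, 0], "delta_rot": [-0.0168, -0.1114, -0.0169], "fingers": 0.06},
])

```text
time: 23.02
ee_pos: [0.4543, 0.0901, 0.2039]
orientation: [-1.6, -0.707, 0.523]
contact_force: [-0.2, -0.1, -0.0]
grip_width: 0.683
```

Emit:
play_rows([
  {"travel": [0, 0, 0], "delta_rot": [-0.0168, -0.1114, -0.0169], "fingers": 0.06},
  {"travel": [0, 0, 0], "delta_rot": [-0.0168, -0.1114, -0.0169], "fingers": 0.06},
  {"travel": [0, 0, 0], "delta_rot": [-0.0168, -0.1114, -0.0169], "fingers": 0.06},
  {"travel": [0, 0, 0], "delta_rot": [-0.0168, -0.1114, -0.0169], "fingers": 0.06},
  {"travel": [0, 0, 0], "delta_rot": [-0.0168, -0.1114, -0.0169], "fingers": 0.06},
  {"travel": [0, 0, 0], "delta_rot": [-0.0168, -0.1114, -0.0169], "fingers": 0.06},
  {"travel": [0, 0, 0], "delta_rot": [-0.0168, -0.1114, -0.0169], "fingers": 0.06},
  {"travel": [0, 0, 0], "delta_rot": [0, 0, 0], "fingers": 0.06},
  {"travel": [0, 0, 0], "delta_rot": [0, 0, 0], "fingers": 0.06},
  {"travel": [0, 0, 0], "delta_rot": [0, 0, 0], "fingers": 0.06},
])

```text
time: 23.85
ee_pos: [0.4553, 0.09, 0.2049]
orientation: [-1.433, -1.415, 1.043]
contact_force: [-0.4, -0.2, -0.6]
grip_width: 0.682
```

Emit:
play_rows([
  {"travel": [0, 0, 0], "delta_rot": [0, 0, 0], "fingers": 0.06},
  {"travel": [0, 0, 0], "delta_rot": [0, 0, 0], "fingers": 0.06},
  {"travel": [0, 0, 0], "delta_rot": [0, 0, 0], "fingers": 0.06},
])

```text
time: 24.1
ee_pos: [0.4559, 0.0903, 0.2055]
orientation: [-1.433, -1.419, 1.044]
contact_force: [1.0, -0.0, -0.3]
grip_width: 0.684
```

Run:
```python
from kin import *
stat()
p0,R0,_=pose(); im=get_image("wrist")
cv2.imwrite("pics/w14.png",cv2.resize(im["color"][:,:,::-1],(800,600),interpolation=cv2.INTER_CUBIC))
R=Rt(.3,-.01); g=grasp2tcp([.452,.0895,.092],R); rel(g,R)
```

```text
24.1 p [0.4559 0.0903 0.2055] q [ 0.0643  0.0518  2.0449 -0.0319  0.7448 -1.4757] F [ 1.0291 -0.0087 -0.2792] g 0.6835115119693252
[[ 0.0105  0.2965 -0.955 ]
 [ 0.9999 -0.0026  0.0102]
 [ 0.0005 -0.955  -0.2965]]
rot/tool [ 0.0012 -0.0005  0.0004] deg 0.0775098148980605 travel after rot [-0.0008  0.1184  0.0373] before [-0.0009  0.1183  0.0374]
```

View pics/w14.png

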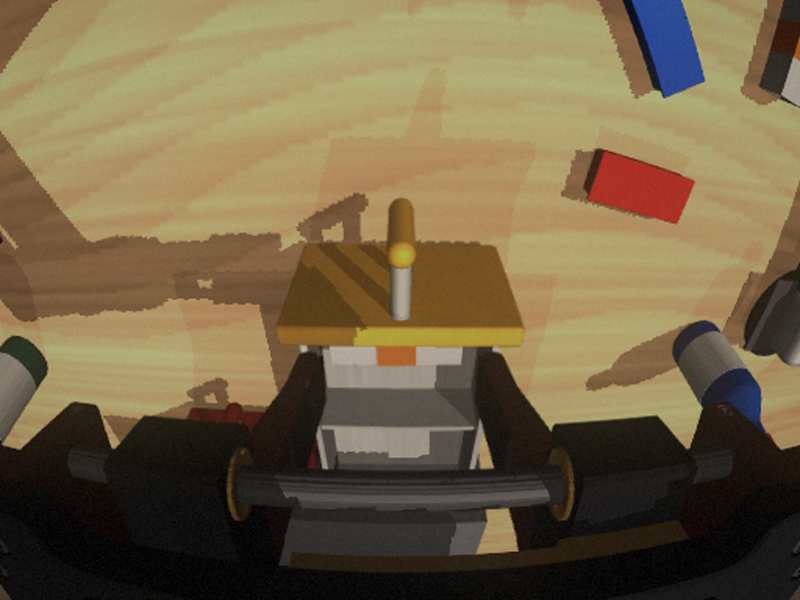

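Emit:
play_rows([
  {"travel": [0, 0.0197, 0.0062], "delta_rot": [0, 0, 0], "fingers": 0.06},
  {"travel": [0, 0.0197, 0.0062], "delta_rot": [0, 0, 0], "fingers": 0.06},
  {"travel": [0, 0.0197, 0.0062], "delta_rot": [0, 0, 0], "fingers": 0.06},
  {"travel": [0, 0.0197, 0.0062], "delta_rot": [0, 0, 0], "fingers": 0.06},
  {"travel": [0, 0.0197, 0.0062], "delta_rot": [0, 0, 0], "fingers": 0.06},
  {"travel": [0, 0.0197, 0.0062], "delta_rot": [0, 0, 0], "fingers": 0.06},
  {"travel": [0, 0, 0], "delta_rot": [0, 0, 0], "fingers": 0.06},
  {"travel": [0, 0, 0], "delta_rot": [0, 0, 0], "fingers": 0.06},
  {"travel": [0, 0, 0], "delta_rot": [0, 0, 0], "fingers": 0.06},
  {"travel": [0, 0, 0], "delta_rot": [0, 0, 0], "fingers": 0.06},
])

```text
time: 24.98
ee_pos: [0.4564, 0.0903, 0.083]
orientation: [-1.435, -1.421, 1.043]
contact_force: [1.3, 0.1, -0.4]
grip_width: 0.683
```

Emit:
play_rows([
  {"travel": [0, 0, 0], "delta_rot": [0, 0, 0], "fingers": 0.0},
  {"travel": [0, 0, 0], "delta_rot": [0, 0, 0], "fingers": 0.0},
  {"travel": [0, 0, 0], "delta_rot": [0, 0, 0], "fingers": 0.0},
  {"travel": [0, 0, 0], "delta_rot": [0, 0, 0], "fingers": 0.0},
  {"travel": [0, 0, 0], "delta_rot": [0, 0, 0], "fingers": 0.0},
  {"travel": [0, 0, 0], "delta_rot": [0, 0, 0], "fingers": 0.0},
  {"travel": [0, 0, 0], "delta_rot": [0, 0, 0], "fingers": 0.0},
  {"travel": [0, 0, 0], "delta_rot": [0, 0, 0], "fingers": 0.0},
  {"travel": [0, 0, 0], "delta_rot": [0, 0, 0], "fingers": 0.0},
], grip_force=20)

```text
time: 25.73
ee_pos: [0.4553, 0.0907, 0.0817]
orientation: [-1.433, -1.42, 1.044]
contact_force: [0.1, 6.1, 1.3]
grip_width: 0.18
```

Run:
```python
from kin import *
stat()
p,R,_=pose(); print(R.inv().apply([1,-.012,0]))
```

```text
25.7333 p [0.4553 0.0907 0.0817] q [ 0.0649  0.2937  2.1988 -0.0619  0.349  -1.4409] F [0.0998 6.0693 1.2657] g 0.17981722116862114
[[ 0.0099  0.2969 -0.9549]
 [ 1.     -0.0019  0.0097]
 [ 0.0011 -0.9549 -0.2969]]
[-0.0021  0.2969 -0.955 ]
```

Emit:
play_rows([
  {"travel": [0, 0.0015, -0.0048], "delta_rot": [0, 0, 0], "fingers": 0.0},
  {"travel": [-0.0002, 0.0031, -0.0095], "delta_rot": [-0.01, 0, 0], "fingers": 0.0},
  {"travel": [-0.0002, 0.0046, -0.0143], "delta_rot": [-0.01, 0, 0], "fingers": 0.0},
  {"travel": [-0.0002, 0.0048, -0.0142], "delta_rot": [-0.01, 0, 0], "fingers": 0.0},
  {"travel": [-0.0002, 0.0049, -0.0142], "delta_rot": [-0.01, 0, 0], "fingers": 0.0},
  {"travel": [-0.0002, 0.005, -0.0141], "delta_rot": [-0.01, 0, 0], "fingers": 0.0},
  {"travel": [-0.0002, 0.0052, -0.0141], "delta_rot": [-0.01, 0, 0], "fingers": 0.0},
  {"travel": [-0.0002, 0.0053, -0.014], "delta_rot": [-0.01, 0, 0], "fingers": 0.0},
])

```text
time: 26.4
ee_pos: [0.5608, 0.0887, 0.0817]
orientation: [-1.483, -1.47, 1.003]
contact_force: [-2.5, 7.8, 7.5]
grip_width: 0.182
```

Run:
```python
from kin import *
stat()
p,R,_=pose(); print(R.inv().apply([1,-.012,0]))
```

```text
26.4 p [0.5608 0.0887 0.0817] q [ 0.0483  0.3895  2.0438 -0.0598  0.3373 -1.46  ] F [-2.53    7.8254  7.5087] g 0.18197275709416363
[[ 0.0095  0.3635 -0.9315]
 [ 1.     -0.0022  0.0094]
 [ 0.0013 -0.9316 -0.3635]]
[-0.0025  0.3635 -0.9317]
```

Emit:
play_rows([
  {"travel": [-0.0001, 0.0055, -0.014], "delta_rot": [-0.01, 0, 0], "fingers": 0.0},
  {"travel": [-0.0001, 0.0056, -0.0139], "delta_rot": [-0.01, 0, 0], "fingers": 0.0},
  {"travel": [-0.0001, 0.0057, -0.0139], "delta_rot": [0, 0, 0], "fingers": 0.0},
  {"travel": [-0.0001, 0.0057, -0.0139], "delta_rot": [0, 0, 0], "fingers": 0.0},
  {"travel": [-0.0001, 0.0057, -0.0139], "delta_rot": [0, 0, 0], "fingers": 0.0},
  {"travel": [0, 0.0019, -0.0046], "delta_rot": [0, 0, 0], "fingers": 0.0},
])

```text
time: 26.9
ee_pos: [0.6423, 0.0871, 0.0818]
orientation: [-1.497, -1.484, 0.99]
contact_force: [-2.8, 4.0, 6.2]
grip_width: 0.174
```

Emit:
play_rows([
  {"travel": [0, 0.0015, -0.0037], "delta_rot": [0, 0, 0], "fingers": 0.0},
  {"travel": [0, 0.0008, -0.0018], "delta_rot": [0, 0, 0], "fingers": 0.0},
])

```text
time: 27.07
ee_pos: [0.6469, 0.087, 0.0818]
orientation: [-1.497, -1.484, 0.991]
contact_force: [-1.9, 4.5, 6.8]
grip_width: 0.182
```

Emit:
play_rows([
  {"travel": [0, 0.0011, -0.0028], "delta_rot": [0, 0, 0], "fingers": 0.0},
  {"travel": [0, 0.0008, -0.0018], "delta_rot": [0, 0, 0], "fingers": 0.0},
])

```text
time: 27.23
ee_pos: [0.6513, 0.087, 0.0818]
orientation: [-1.497, -1.484, 0.991]
contact_force: [-1.3, 3.9, 5.9]
grip_width: 0.177
```

Emit:
play_rows([
  {"travel": [0, 0.0008, -0.0018], "delta_rot": [0, 0, 0], "fingers": 0.0},
  {"travel": [0, 0.0008, -0.0018], "delta_rot": [0, 0, 0], "fingers": 0.0},
])

```text
time: 27.4
ee_pos: [0.6551, 0.0869, 0.0818]
orientation: [-1.497, -1.484, 0.991]
contact_force: [-1.5, 5.0, 6.7]
grip_width: 0.177
```

Emit:
play_rows([
  {"travel": [0, 0.0008, -0.0018], "delta_rot": [0, 0, 0], "fingers": 0.0},
  {"travel": [0, 0.0008, -0.0018], "delta_rot": [0, 0, 0], "fingers": 0.0},
])

```text
time: 27.57
ee_pos: [0.6568, 0.0869, 0.0816]
orientation: [-1.495, -1.481, 0.994]
contact_force: [-18.7, 3.3, 24.2]
grip_width: 0.179
```

Emit:
play_rows([
  {"travel": [0, 0.0008, -0.0018], "delta_rot": [0, 0, 0], "fingers": 0.0},
])

```text
time: 27.65
ee_pos: [0.6575, 0.0869, 0.0812]
orientation: [-1.493, -1.48, 0.995]
contact_force: [-17.9, 3.9, 21.0]
grip_width: 0.176
```

Stop reached (force jumped, slipping). Hold, release, and back off.

Emit:
play_rows([
  {"travel": [0, 0, 0], "delta_rot": [0, 0, 0], "fingers": 0.0},
  {"travel": [0, 0, 0], "delta_rot": [0, 0, 0], "fingers": 0.0},
  {"travel": [0, 0, 0], "delta_rot": [0, 0, 0], "fingers": 0.0},
  {"travel": [0, 0, 0], "delta_rot": [0, 0, 0], "fingers": 0.06},
  {"travel": [0, 0, 0], "delta_rot": [0, 0, 0], "fingers": 0.06},
  {"travel": [0, 0, 0], "delta_rot": [0, 0, 0], "fingers": 0.06},
  {"travel": [0, 0, 0], "delta_rot": [0, 0, 0], "fingers": 0.06},
  {"travel": [0, 0, 0], "delta_rot": [0, 0, 0], "fingers": 0.06},
])

```text
time: 28.32
ee_pos: [0.6612, 0.0861, 0.0808]
orientation: [-1.497, -1.482, 0.992]
contact_force: [-0.1, -1.0, 0.6]
grip_width: 0.519
```

Emit:
play_rows([
  {"travel": [0, -0.02, 0], "delta_rot": [0, 0, 0], "fingers": 0.06},
  {"travel": [0, -0.03, 0], "delta_rot": [0, 0, 0], "fingers": 0.06},
  {"travel": [0, -0.03, 0], "delta_rot": [0, 0, 0], "fingers": 0.06},
  {"travel": [0, -0.03, 0], "delta_rot": [0, 0, 0], "fingers": 0.06},
  {"travel": [0, 0, 0.03], "delta_rot": [0, 0, 0], "fingers": 0.06},
  {"travel": [0, 0, 0.03], "delta_rot": [0, 0, 0], "fingers": 0.06},
  {"travel": [0, 0, 0], "delta_rot": [0, 0, 0], "fingers": 0.06},
  {"travel": [0, 0, 0], "delta_rot": [0, 0, 0], "fingers": 0.06},
  {"travel": [0, 0, 0], "delta_rot": [0, 0, 0], "fingers": 0.06},
  {"travel": [0, 0, 0], "delta_rot": [0, 0, 0], "fingers": 0.06},
])

```text
time: 29.15
ee_pos: [0.5656, 0.0872, 0.1607]
orientation: [-1.499, -1.484, 0.99]
contact_force: [1.2, -0.2, 0.7]
grip_width: 0.679
```

Run:
```python
from kin import *
stat()
cv2.imwrite("pics/w15.png",cv2.resize(get_image("wrist")["color"][:,:,::-1],(800,600),interpolation=cv2.INTER_CUBIC))
d=get_image("top")["color"][:,:,::-1]
cv2.imwrite("pics/t15.png",cv2.resize(d[130:230,130:330],None,fx=4,fy=4,interpolation=cv2.INTER_CUBIC))
```

```text
29.15 p [0.5656 0.0872 0.1607] q [ 0.0461  0.2492  1.977  -0.0421  0.5227 -1.4825] F [ 1.1573 -0.1986  0.6727] g 0.6788578857355083
[[ 0.0099  0.3835 -0.9235]
 [ 1.     -0.0033  0.0093]
 [ 0.0005 -0.9236 -0.3835]]
```

View pics/w15.png

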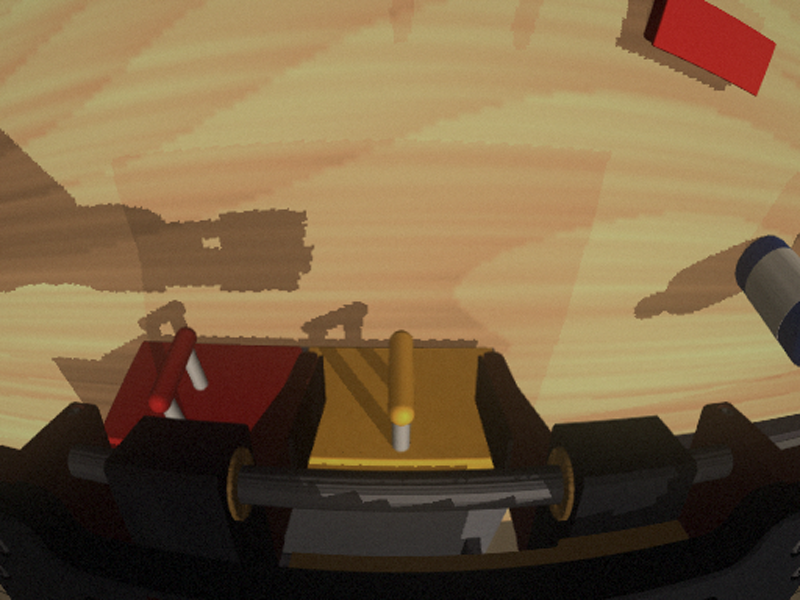

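View pics/t15.png

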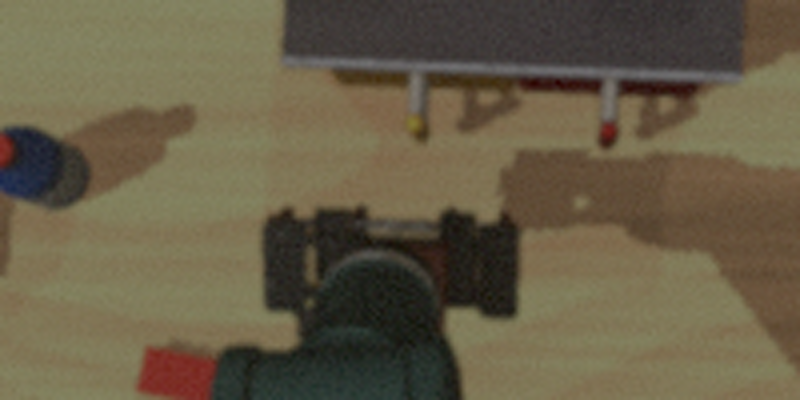

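Run:
```python
from kin import *
for n,p in {"yel bot L":(325,347),"yel bot R":(478,347),"red bot L":(143,343),"red bot R":(300,346)}.items(): print(n,wray(p,.012))
for n,p in {"yel":(402,415),"red":(160,404)}.items(): print(n,wray(p,.118))
t=lambda x,y:((x+.5)/4-.5+130,(y+.5)/4-.5+130)
print(ray("top",t(417,124),.118),ray("top",t(607,132),.118))
d=get_image("top")["color"][:,:,::-1]; cv2.imwrite("pics/t16.png",cv2.resize(d[140:175,210:310],None,fx=8,fy=8,interpolation=cv2.INTER_CUBIC))
```

```text
yel bot L [0.6965 0.0257 0.012 ]
yel bot R [0.6978 0.1494 0.012 ]
red bot L [ 0.6954 -0.1439  0.012 ]
red bot R [0.6955 0.005  0.012 ]
yel [0.6418 0.088  0.118 ]
red [ 0.6396 -0.0602  0.118 ]
[0.6468 0.0849 0.118 ] [ 0.6433 -0.0651  0.118 ]
```

View pics/t16.png

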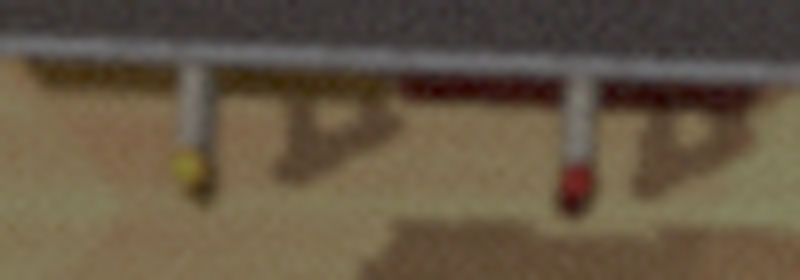

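Run:
```python
from cell import sign_off
print(sign_off())
```

```text
the job is handed in; nothing more can be done
None
```

I pushed the red drawer home, pulled the yellow drawer out about 195 mm and laid the banded offcut in its front bay. I then shut the yellow drawer, backed the arm off and handed the job in at about 29 s of the 69 s allowed. `sign_off` gives no verdict.

**Offcut:** the last picture of it, before the drawer closed, shows it lying flat and free in the bay, length along y and clear of the walls. I could not see it once the drawer was shut.

**Drawers:**
- Each push ended with a clear jump in force as the drawer met its stop.
- In the final pictures both fronts line up to within about 2 mm, and the yellow handle's image is back where it was at the start, to within half a pixel.
- The top camera puts the red handle about 3 mm nearer the robot than the yellow one. The cabinet's slight turn explains about 2 mm of that.

**Other things on the bench:** nothing looked shifted. I descended beside the magnet with only about 3 mm to spare, so that was the closest call. It still looks in place, but I did not measure its position again afterwards.

**Disagreements:**
- Position readings taken straight after fast moves were off by up to 10 mm until the arm settled. I waited for it to settle and corrected the alignment from the pictures before gripping the offcut.
- My first position for the yellow handle was 2–3 mm off sideways. This showed as a side force of up to 47 N, and I removed it while pulling the drawer out.

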